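# Load a dry-block calibrator and chuck its reference probe

### The arm

A 7-joint arm with a two-finger parallel gripper is mounted at the origin on the work surface. World frame = base frame: x ahead of the robot, y to its left, z up, the work surface at z = 0. Lengths are in m, angles in rad, forces in N, time in s.
With the tool pointing down it reaches from about 0.35 to 0.9 m from the base axis. Payload 8.1 kg.
Tool frame: the origin (TCP) lies midway between the tips of the shut fingers; the grasp point (between the pads) lies 19 mm behind it; x points along the fingers, z is the direction in which the jaws open and shut, and the axes are right-handed (so a half turn about x gives the same grasp; the last joint's range is limited). The gripper opens to 92 mm and grips with 3 to 60 N. Pads are 19 mm wide; open, the fingers measure 130 mm over their backs; the gripper's body (75 mm by 190 mm) begins 47 mm behind the grasp point.
Start: joints at [1.231, 0.434, 0.025, 1.573, -0.012, 1.134, -0.075], TCP at [0.147, -0.608, 0.227] pointing down, gripper open.
Joint ranges: [-2.62, 2.62], [-0.44, 2.09], [-1.27, 1.32], [0.08, 2.57], [-1.32, 4.46], [0.12, 2], [-2.74, 2.74]. Speed limits (rad/s): [2.22, 2.22, 3.01, 3.01, 3.14, 3.14, 3.14].

### API

Orientations are given as a rotation vector (axis times angle).
In Python, from cell import arm, optics, finder gives the robot as it stands.
- The arm moves only by the tool send_rows, never from a script. Its argument "rows" is a list that holds one entry, the list of rows, each a list of 7 numbers: the shift along the tool's x, y, z in mm, then the turn, a rotation vector about the tool's x, y, z in degrees, then the opening in per cent of the stroke, from 0 (shut) to 100 (fully open). A call has exactly 8 rows; each row is the pose to reach, as a shift and turn from the pose commanded when the call began, along the tool's axes at that moment; what a row does not reach only later rows make up. A row lasts 1/10 s, in which the tool goes at most 50 mm and 8.59 degrees, less where a joint would pass 70% of its speed; a pose out of reach is approached as far as the arm can. A call with a gripper value outside its range is refused whole. The fingers move at their own pace and stop on an object; "grip_force" is the grip in N (left out, the last holds). Time passes only in rows, so rows that repeat a pose let the fingers close, or fill a call up. It gives the time, the measured TCP pose, the force and the opening at its end, in the units of the state.
- arm.observe(): the state, without advancing time (a new reading comes with each control period).
- optics.get_image(name): name is "scene" or "top" or "wrist"; returns (picture, depth): 400x640x3 uint8, red, green, blue; 400x640 float32, m along the optical axis (not along the pixel's ray), 0 where there is no reading.
- optics.get_calibration(name): a dict with "camera_matrix" (3x3 intrinsics, pixels), "D" ([k1, k2, p1, p2, k3] as OpenCV has them; the pictures are not rectified), "position" and "orientation" of the camera in the world; the wrist camera has in their place "T_tool_cam" (4x4, takes a point from camera to tool coordinates, whose origin is the TCP and whose axes are the tool frame's). Camera axes: x right, y up, looking along -z (the intrinsics and any distortion apply to the point x, -y, -z); pixel columns grow to the right and rows downward; lengths in m; the calibration is good to about 2 mm. A picture is of the moment at which its call begins: read the wrist's pose just before it. get_calibration takes no time and is no camera call.
- arm.sign_off(): hands the job in, once; it reports no verdict.
Trained networks look in the newest picture that a camera, given by its name, has taken for a name from the list of things; names that differ only in an ending like _2 or _b are one class to them, and where a whole thing is asked for, a point or a joint stands for the part that bears it (a point fixed in the world has none). Each returns a list of dicts, best first, with "confidence" (0 to 1); they miss things now and then, are a little off and sometimes report something else, mostly with a low value. They report only what shows in the picture. A call takes as long as a camera call.
- finder.search_frame(camera, thing): "bbox" ([left, top, width, height] in pixels, round what is visible of it).
- finder.regions_of(camera, thing): "region" (400x640 bool, what is visible of it) and "bbox" ([left, top, width, height] in pixels, round what is visible of it).
- finder.place_of(camera, thing): "xy" ([column, row] in pixels: a listed point, or the origin of a listed thing).
The state is a dict: "clock": time; "joints": joint angles; "dq": joint speeds; "joint_efforts": joint torques, N m; "position": TCP position; "ee_rot": TCP orientation; "force": force on the tool from outside, world axes, zero at the start; "ft_torque": the same for the moment, N m; "width": opening from 0.0 (shut) to 1.0 (fully open).
Only numpy, scipy, OpenCV 4.12 (cv2) and the standard library are available. Lean on these libraries where they do the work, as an engineer would, in place of code of your own. Each camera call takes 0.05 s, during which the arm holds its last target.

### The job

Set up the probe calibrator: pull the dust plug out of its chuck and lay it in the white tray, then stand the reference probe (the one with the short thick head) fully down in the open chuck and turn the chuck sleeve clockwise until all its jaws hold the probe firmly. Push every slim-headed test probe from the rack fully home into a well of its own, and when all of that is done press the start button right down and let it go. Leave the bottle, the jar and the green block where they are.

Things in the scene. Friction and masses are not known exactly. Their poses are not given: they have to be found in the camera images.
- unit: Dry-block calibrator, fixed white instrument: 320 mm wide (y), x from -145 (front) to +90 mm. Origin on the table under its middle, z up. Main top flat at 80 mm (x -70 to +90); low console in front, top at 40 mm, with display and start button. On the line x = +10 mm an aluminium strip holds four wells (y = 20, -26, -72, -118 mm) and, at y = +120 mm, the upright chuck.
- well0 (a point): Centre of the mouth of well 0, flush with the top of the calibrator (80 mm above the table): a vertical round hole 12.5 mm across, 65 mm deep. Any test probe may go in any well.
- well1 (a point): Centre of the mouth of well 1, flush with the top of the calibrator (80 mm above the table): a vertical round hole 12.5 mm across, 65 mm deep. Any test probe may go in any well.
- well2 (a point): Centre of the mouth of well 2, flush with the top of the calibrator (80 mm above the table): a vertical round hole 12.5 mm across, 65 mm deep. Any test probe may go in any well.
- well3 (a point): Centre of the mouth of well 3, flush with the top of the calibrator (80 mm above the table): a vertical round hole 12.5 mm across, 65 mm deep. Any test probe may go in any well.
- chuck (a point): On the chuck's vertical axis at the top of its sleeve (116 mm above the table). Three jaws (from 98 to 114 mm) leave an opening of 20 mm at sleeve angle 0, 5 mm less per radian; under them a 12 mm bore runs from 80 mm down to a floor at 59 mm above the table, where the reference probe's tip rests when fully down (its shoulder 3 mm above the sleeve).
- sleeve (a joint): Chuck sleeve angle, rad: 0 wide open (starts at 0 to 0.4), grows clockwise seen from above, stop at 2.6; stiff (0.15 N m), stays where left. A knurled dark steel ring 48 mm in diameter, 82 to 116 mm above the table, about the vertical axis through point chuck. Its three jaws meet the reference probe's shaft at about 2.0 rad and hold it firmly from about 2.2.
- jaw0: One of the three steel chuck jaws inside the sleeve (origin on the chuck axis, 98 mm above the table, when open); moved only by the sleeve.
- jaw1: One of the three steel chuck jaws inside the sleeve (origin on the chuck axis, 98 mm above the table, when open); moved only by the sleeve.
- jaw2: One of the three steel chuck jaws inside the sleeve (origin on the chuck axis, 98 mm above the table, when open); moved only by the sleeve.
- plug: Black rubber dust plug, 63 mm long, 50 g, upright in the chuck at the start with its flange resting on the sleeve. Origin at the lower end of its stem, z along it: stem 12 mm diameter to 35 mm, flange 42 mm diameter from 35 to 41 mm, round gripping knob 26 mm diameter from 41 to 63 mm.
- plug_mid (a point): Point on the axis of the dust plug, 38 mm above its stem end (in the middle of the flange).
- tray: Loose white open tray 130 x 130 mm, 30 mm high, walls and floor about 4 mm, 350 g. Origin under its centre. Stands to the left or the right of the calibrator.
- rack: Loose white rack block 240 (its x) x 70 x 70 mm high, 1.5 kg, on the other side of the calibrator; origin under its centre. Five 12.5 mm holes in one row along its x (at -88, -44, 0, 44, 88 mm) hold the probes upright, shoulders on its top; some holes may be empty.
- ref: The reference probe: steel shaft 10 mm diameter and 60 mm long with a rounded tip, with a SHORT THICK round grey head 32 mm diameter and 26 mm tall on top. Origin at the tip of the shaft, z towards the head: shoulder at 60 mm, top at 86 mm. 60 g.
- probe0: A test probe (two to four are present): steel shaft 10 mm diameter and 60 mm long with a rounded tip, with a SLIM round grey head 16 mm diameter and 46 mm tall on top. Origin at the tip of the shaft, z towards the head: shoulder at 60 mm, top at 106 mm. 60 g. Fully home in a well its shoulder lies on the calibrator's top and its tip is 20 mm above the table.
- probe1: A test probe (two to four are present): steel shaft 10 mm diameter and 60 mm long with a rounded tip, with a SLIM round grey head 16 mm diameter and 46 mm tall on top. Origin at the tip of the shaft, z towards the head: shoulder at 60 mm, top at 106 mm. 60 g. Fully home in a well its shoulder lies on the calibrator's top and its tip is 20 mm above the table.
- probe2: A test probe (two to four are present): steel shaft 10 mm diameter and 60 mm long with a rounded tip, with a SLIM round grey head 16 mm diameter and 46 mm tall on top. Origin at the tip of the shaft, z towards the head: shoulder at 60 mm, top at 106 mm. 60 g. Fully home in a well its shoulder lies on the calibrator's top and its tip is 20 mm above the table.
- probe3: A test probe (two to four are present): steel shaft 10 mm diameter and 60 mm long with a rounded tip, with a SLIM round grey head 16 mm diameter and 46 mm tall on top. Origin at the tip of the shaft, z towards the head: shoulder at 60 mm, top at 106 mm. 60 g. Fully home in a well its shoulder lies on the calibrator's top and its tip is 20 mm above the table.
- start (a joint): Travel of the start button, m: 0 released, 0.006 fully down; spring, 5 N when fully down.
- start_top (a point): Centre of the top of the round start button (28 mm diameter) on the calibrator's console, pressed straight down.
- bottle: Bystander: white plastic bottle, 68 mm diameter, 170 mm tall; origin under its centre.
- jar: Bystander: amber glass jar, 72 mm diameter, 90 mm tall; origin under its centre.
- block: Bystander: small green plastic block 75 x 55 x 30 mm; origin under its centre.

How it is judged:
By the outcome, as a careful person would: the job done as asked, in the order asked, and still so for the second after the job is handed in, with the robot touching nothing.
Of probe0, probe1, probe2, probe3 only 2 to 4 are there at a start; the rules pass over those that are not, and their reading is None.
At some moment in a run one of tray, rack may be knocked a few centimetres aside while the robot is not near it.
It also fails if it takes over 210 s, if anything falls off the work surface, if the arm or the gripper's body presses on something with over 40 N, if the wrist force passes 120 N, or if a joint passes its speed limit or range.

## Working session

There is one attempt and no reset: what is moved stays moved. The work goes in short steps, Python scripts to look and compute and a tool call to move; the robot and the scene stay as the last step left them, time stands still between calls to the robot, and variables do not carry over. Pictures are saved under pics/ and viewed, and the job is handed in when it is done.

Besides the shell and the picture viewer there is one more tool, called after "Request:" as name(argument=value, ...) on one line, values as JSON. send_rows: Moves the arm, as the interface text tells. Its arguments: {"type":"object","properties":{"rows":{"type":"array"},"grip_force":{"type":"number"}},"required":["rows"]}

```bash
mkdir -p pics; ls
cat > h.py <<'E'
import numpy as np, cv2
from scipy.spatial.transform import Rotation as R
from cell import arm, optics, finder
def pose(s=None):
    s=s or arm.observe(); T=np.eye(4); T[:3,:3]=R.from_rotvec(s['ee_rot']).as_matrix(); T[:3,3]=s['position']; return T
def camT(n,T=None):
    c=optics.get_calibration(n)
    if 'T_tool_cam' in c: return (pose() if T is None else T)@np.array(c['T_tool_cam'])
    M=np.eye(4); o=np.array(c['orientation'])
    M[:3,:3]=o if o.shape==(3,3) else R.from_rotvec(o).as_matrix() if o.size==3 else R.from_quat(o).as_matrix()
    M[:3,3]=c['position']; return M
def ray(n,uv,T):
    c=optics.get_calibration(n)
    p=cv2.undistortPoints(np.array([[uv]],float),np.array(c['camera_matrix']),np.array(c['D']))[0,0]
    d=np.array([p[0],-p[1],-1.]); return T[:3,3],T[:3,:3]@d   # scaled by depth
def atz(n,uv,z,T):
    o,d=ray(n,uv,T); return o+d*(z-o[2])/d[2]
def proj(n,P,T):
    c=optics.get_calibration(n); q=(np.linalg.inv(T)@np.r_[P,1])[:3]; q=q*[1,-1,-1]
    return cv2.projectPoints(q.reshape(1,1,3),np.zeros(3),np.zeros(3),np.array(c['camera_matrix']),np.array(c['D']))[0].ravel()
def cloud(n,depth,T):
    c=optics.get_calibration(n); h,w=depth.shape
    u,v=np.meshgrid(np.arange(w),np.arange(h)); uv=np.stack([u,v],-1).reshape(-1,1,2).astype(float)
    p=cv2.undistortPoints(uv,np.array(c['camera_matrix']),np.array(c['D']))[:,0]
    d=np.c_[p[:,0],-p[:,1],-np.ones(len(p))]*depth.reshape(-1,1)
    return (d@T[:3,:3].T+T[:3,3]).reshape(h,w,3)
def save(name,im): cv2.imwrite(f'pics/{name}.png',im[:,:,::-1])
E
python3 - <<'E'
from h import *
for n in ['scene','top','wrist']:
    c=optics.get_calibration(n); print(n,c)
    im,d=optics.get_image(n); save(n+'0',im); np.save(n+'0.npy',d); print((d>0).mean())
print(arm.observe())
E
```

```text
pics
scene {'camera_matrix': array([[391.36309979,   0.        , 320.62586108],
       [  0.        , 391.36309979, 202.2507386 ],
       [  0.        ,   0.        ,   1.        ]]), 'D': array([-0.08571826,  0.        ,  0.        ,  0.        ,  0.        ]), 'position': array([1.13299345, 0.02828022, 0.75311164]), 'orientation': array([0.54799193, 0.55957389, 1.56305598])}
0.99587109375
top {'camera_matrix': array([[419.10778367,   0.        , 329.39168333],
       [  0.        , 419.10778367, 198.94998303],
       [  0.        ,   0.        ,   1.        ]]), 'D': array([-0.04419189,  0.        ,  0.        ,  0.        ,  0.        ]), 'position': array([0.42644684, 0.01442953, 1.10551307]), 'orientation': array([ 0.09524768, -0.08696098, -1.58057374])}
0.99608984375
wrist {'camera_matrix': array([[339.09068405,   0.        , 319.70341034],
       [  0.        , 339.09068405, 196.13877415],
       [  0.        ,   0.        ,   1.        ]]), 'D': array([-0.04112821,  0.        ,  0.        ,  0.        ,  0.        ]), 'T_tool_cam': array([[-5.44205729e-04,  2.65264989e-01, -9
[... 271 characters left out ...]
        1.00000000e+00]])}
0.99615234375
{'clock': 0.15, 'joints': array([ 1.23141664,  0.43506819,  0.02494647,  1.57387739, -0.01158405,
        1.13399305, -0.07509896]), 'dq': array([-0.00043151, -0.00154701, -0.00130855, -0.00221757, -0.00181   ,
        0.00114974, -0.0005477 ]), 'joint_efforts': array([ 2.24148440e-03, -6.68259788e+01,  9.85984616e-01, -3.14694464e+01,
       -6.05233130e-02,  3.92598670e-02,  7.52605001e-05]), 'position': array([ 0.1464834 , -0.60719699,  0.22612581]), 'ee_rot': array([ 1.03374354,  1.31296751, -1.03265595]), 'force': array([-0.14444934,  0.20938595, -0.6295453 ]), 'ft_torque': array([0.02583791, 0.00051012, 0.03628038]), 'width': 0.9983927705536236}
```

View pics/scene0.png

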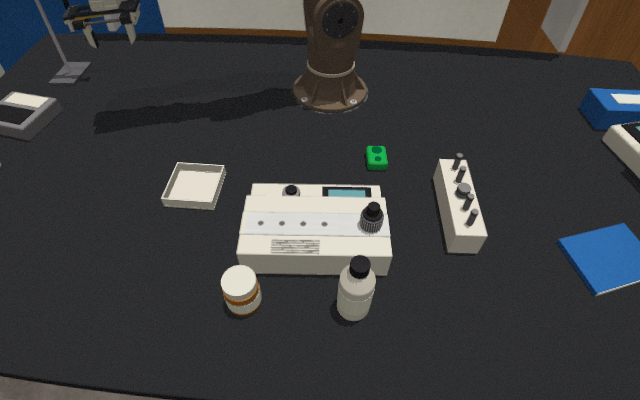

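View pics/top0.png

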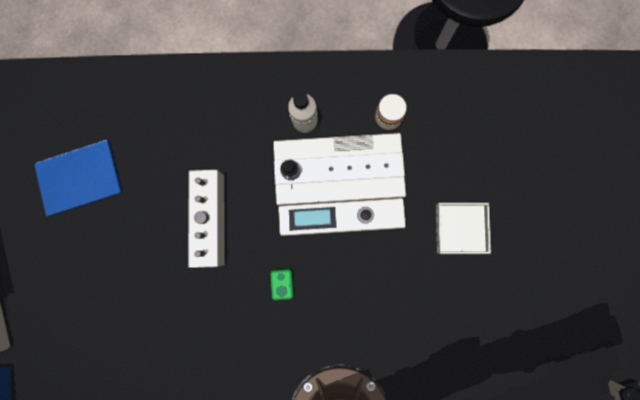

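View pics/wrist0.png

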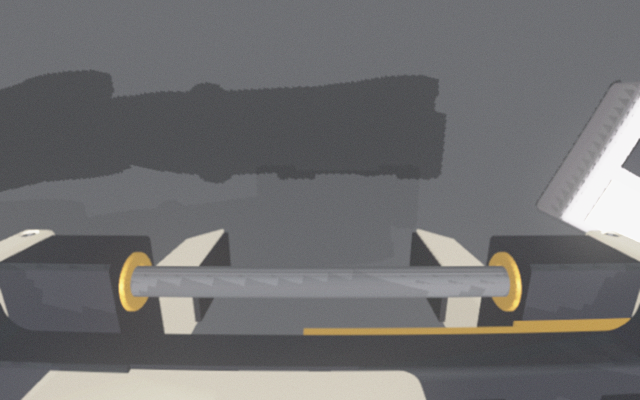

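Scene: the rack is at the left (+y) with 4 slim probes and the ref in the middle at top (201,217). The calibrator's chuck with plug is at (290,169), the tray at (463,228) and the button at (366,214). Next I measure them.

Run:
```python
from h import *
np.set_printoptions(precision=4,suppress=True)
H={'plug':0.116+.028,'plug_mid':.119,'chuck':.116,'well0':.08,'well1':.08,'well2':.08,'well3':.08,'start_top':.045,'ref':.01,'probe0':.01,'rack':0,'tray':0,'unit':0,'bottle':0,'jar':0,'block':0}
for n in ['top','scene']:
    T=camT(n); im,d=optics.get_image(n); C=cloud(n,d,T)
    for t in H:
        for r in finder.place_of(n,t)[:5]:
            u,v=r['xy']; print(n,t,round(r['confidence'],2),np.round([u,v],1),'cloud',C[int(np.clip(v,0,399)),int(np.clip(u,0,639))],'atz',atz(n,(u,v),H[t],T)[:2])
```

```text
top plug 0.69 [208.8 218.5] cloud [0.5026 0.3208 0.0733] atz [0.4962 0.2979]
top plug 0.61 [287.7 171.5] cloud [0.6062 0.1175 0.1382] atz [0.6039 0.1153]
top plug 0.23 [208.7 237.5] cloud [0.4557 0.3206 0.0708] atz [0.4525 0.2973]
top plug_mid 0.79 [291.4 167.1] cloud [0.6139 0.1073 0.1468] atz [0.6191 0.109 ]
top chuck 0.78 [287.5 164.5] cloud [0.6221 0.1171 0.1423] atz [0.6262 0.1187]
top well0 0.96 [367.2 165.6] cloud [ 0.6346 -0.0775  0.055 ] atz [ 0.6281 -0.0758]
top well0 0.73 [331.8 168.7] cloud [0.629  0.0143 0.0494] atz [0.6214 0.0123]
top well0 0.59 [389.2 167.6] cloud [ 0.6241 -0.13    0.0793] atz [ 0.6224 -0.1304]
top well0 0.56 [348.  166.6] cloud [ 0.6311 -0.0288  0.0628] atz [ 0.6262 -0.028 ]
top well0 0.47 [366.5 213.9] cloud [ 0.5115 -0.0718  0.0611] atz [ 0.5078 -0.0714]
top well1 0.96 [367.2 165.6] cloud [ 0.6346 -0.0775  0.055 ] atz [ 0.6281 -0.0758]
top well1 0.73 [331.8 168.7] cloud [0.629  0.0143 0.0494] atz [0.6214 0.0123]
top well1 0.59 [389.2 167.6] cloud [ 0.6241 -0.13    0.0793] atz [ 0.6224 -0.1304]
top well1 0.56 [348.  166.6] cloud [ 0.6311 -0.0288  0.0
[... 3821 characters left out ...]
.1] cloud [0.551  0.3128 0.0664] atz [0.5034 0.3382]
scene rack 0.7 [453.2 207.5] cloud [0.5469 0.3083 0.0683] atz [0.4901 0.3365]
scene rack 0.67 [454.1 211.3] cloud [0.5568 0.3097 0.066 ] atz [0.5024 0.3368]
scene rack 0.63 [194.1 188.9] cloud [ 0.4764 -0.3299  0.0038] atz [ 0.4761 -0.3307]
scene tray 0.94 [192.6 190.1] cloud [ 0.4801 -0.3352 -0.0002] atz [ 0.4805 -0.3334]
scene unit 0.87 [319.1 243.8] cloud [0.6725 0.0067 0.0757] atz [0.6232 0.0047]
scene bottle 0.57 [352.4 305.7] cloud [0.8058 0.0773 0.072 ] atz [0.7727 0.0833]
scene jar 0.88 [245.4 301. ] cloud [ 0.8082 -0.126   0.0641] atz [ 0.7779 -0.1395]
scene block 0.55 [377.  160.6] cloud [0.3635 0.1432 0.0298] atz [0.3343 0.1479]
```

Run:
```python
from h import *
np.set_printoptions(precision=4,suppress=True)
n='top';T=camT(n);C=cloud(n,np.load('top0.npy'),T)
# unit top region
for (z0,z1,box,name) in [(.072,.088,(270,130,410,210),'unit top'),(.033,.047,(270,195,410,240),'console'),(.062,.078,(180,160,235,275),'rack top'),(.02,.036,(430,195,500,260),'tray rim')]:
    l,t,r,b=box; P=C[t:b,l:r].reshape(-1,3); P=P[(P[:,2]>z0)&(P[:,2]<z1)]
    rect=cv2.minAreaRect((P[:,:2]*1000).astype(np.float32)); print(name,len(P),np.median(P[:,2]),rect)
P=C[155:275,180:235].reshape(-1,3);P=P[P[:,2]>.08];print(P[:40:4],len(P))
print('table z',np.median(C[250:300,330:420,2]))
```

```text
unit top 7589 0.07930156680871137 ((623.4088745117188, -5.346954345703125), (158.95347595214844, 321.1670227050781), 2.8926994800567627)
console 3418 0.0397364381588694 ((507.1297302246094, -11.410781860351562), (75.43841552734375, 320.23455810546875), 2.959766149520874)
rack top 2298 0.06940005705906993 ((503.6847839355469, 335.635986328125), (238.6853485107422, 71.10960388183594), 0.8961265683174133)
tray rim 399 0.027669130700009426 ((473.0340576171875, -326.5194091796875), (133.50437927246094, 129.31002807617188), 89.08677673339844)
[[0.4264 0.0144 1.1055]
 [0.5966 0.3402 0.1136]
 [0.5935 0.3411 0.1182]
 [0.5938 0.3324 0.1151]
 [0.5919 0.3381 0.1123]
 [0.5935 0.3315 0.1022]
 [0.5886 0.3386 0.1179]
 [0.5895 0.3308 0.1119]
 [0.4264 0.0144 1.1055]
 [0.5863 0.3341 0.1165]] 389
table z -0.0008659176507987976
```

```bash
cat >> h.py <<'E'
def Rdes(jaw_deg,tilt=0.):
    """tool x down, tool z at jaw_deg in the horizontal plane; tilt about tool z (deg)"""
    a=np.radians(jaw_deg); x=np.array([0,0,-1.]); z=np.array([np.cos(a),np.sin(a),0]); y=np.cross(z,x)
    return np.c_[x,y,z]@R.from_rotvec([0,0,np.radians(tilt)]).as_matrix()
def go(p_mm,jaw=None,tilt=0.,cmd=None):
    T=pose() if cmd is None else cmd
    Rd=T[:3,:3] if jaw is None else Rdes(jaw,tilt)
    sh=T[:3,:3].T@(np.array(p_mm)-T[:3,3]*1000); rv=np.degrees(R.from_matrix(T[:3,:3].T@Rd).as_rotvec())
    print('shift',np.round(sh,1),'turn',np.round(rv,2),'|d|',round(float(np.linalg.norm(sh))),round(float(np.linalg.norm(rv)),1)); return sh,rv
def st():
    s=arm.observe(); T=pose(s); 
    print('t',round(s['clock'],2),'tcp mm',np.round(T[:3,3]*1000,1),'jaw deg',round(np.degrees(np.arctan2(T[1,2],T[0,2])),2),'x-axis',np.round(T[:3,0],3),'F',np.round(s['force'],1),'M',np.round(s['ft_torque'],2),'w mm',round(s['width']*92,1),'q',np.round(s['joints'],2))
E
python3 - <<'E'
from h import *
st()
T=pose();print(T.round(3))
for j in (93,-87,3,-177): print(j);go((560,60,300),j)
E
```

```text
t 1.85 tcp mm [ 146.6 -607.6  226.8] jaw deg -76.44 x-axis [-0. -0. -1.] F [ 0.3  0.1 -0.4] M [-0.    0.03 -0.  ] w mm 92.2 q [ 1.23  0.43  0.02  1.57 -0.01  1.13 -0.08]
[[-0.     0.972  0.235  0.147]
 [-0.     0.235 -0.972 -0.608]
 [-1.    -0.     0.     0.227]
 [ 0.     0.     0.     1.   ]]
93
shift [ -73.3  558.5 -552. ] turn [-1.6944e+02 -0.0000e+00  1.0000e-02] |d| 789 169.4
-87
shift [ -73.3  558.5 -552. ] turn [10.56  0.    0.  ] |d| 789 10.6
3
shift [ -73.3  558.5 -552. ] turn [-79.44   0.     0.  ] |d| 789 79.4
-177
shift [ -73.3  558.5 -552. ] turn [100.56   0.    -0.  ] |d| 789 100.6
```

Run:
```python
from h import *
go((617,40,300),3)
```

```text
shift [ -73.3  609.2 -519.2] turn [-79.44   0.     0.  ] |d| 804 79.4
```

Request:
send_rows(rows=[[[-20,147,-137,-20,0,0,100],[-40,294,-273,-40,0,0,100],[-60,441,-410,-60,0,0,100],[-73,610,-519,-79.4,0,0,100],[-73,610,-519,-79.4,0,0,100],[-73,610,-519,-79.4,0,0,100],[-73,610,-519,-79.4,0,0,100],[-73,610,-519,-79.4,0,0,100]]])

```text
clock: 2.65
position: [0.3784, -0.2816, 0.2644]
ee_rot: [0.1, 1.568, -0.101]
force: [0.8, -0.1, -0.0]
width: 0.998
```

Run:
```python
from h import *
st();go((617,40,300),3)
```

```text
t 2.65 tcp mm [ 378.4 -281.6  264.4] jaw deg -7.35 x-axis [ 0.001 -0.001 -1.   ] F [ 0.8 -0.1 -0. ] M [-0.11 -0.16  0.02] w mm 91.8 q [ 0.87  0.18 -0.39  1.85  0.08  1.12  0.32]
shift [-35.8 349.4 195.5] turn [-10.35   0.03   0.05] |d| 402 10.3
```

Request:
send_rows(rows=[[[-36,349,195,-10.4,0,0,100],[-36,349,195,-10.4,0,0,100],[-36,349,195,-10.4,0,0,100],[-36,349,195,-10.4,0,0,100],[-36,349,195,-10.4,0,0,100],[-36,349,195,-10.4,0,0,100],[-36,349,195,-10.4,0,0,100],[-36,349,195,-10.4,0,0,100]]])

```text
clock: 3.45
position: [0.6177, 0.0369, 0.2999]
ee_rot: [-0.037, 1.57, 0.036]
force: [0.9, -0.5, 0.2]
width: 1.003
```

Run:
```python
from h import *
st();go((617,40,300),3)
T=pose();im,d=optics.get_image('wrist');save('w1',im);np.save('w1.npy',d);np.save('w1T.npy',T)
```

```text
t 3.45 tcp mm [617.7  36.9 299.9] jaw deg 2.68 x-axis [ 0. -0. -1.] F [ 0.9 -0.5  0.2] M [-0.02 -0.12  0.03] w mm 92.3 q [ 0.23  0.44 -0.56  1.44  0.24  1.33 -0.3 ]
shift [-0.1  3.1 -0.5] turn [-0.32  0.02  0.02] |d| 3 0.3
```

View pics/w1.png

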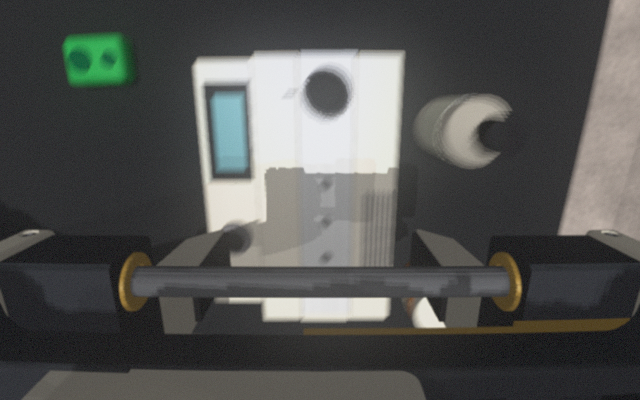

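Run:
```python
from h import *
np.set_printoptions(precision=1,suppress=True)
optics.get_image('wrist');
st();
T=pose();im,d=optics.get_image('wrist');save('w2',im);np.save('w2.npy',d);np.save('w2T.npy',T)
Tc=camT('wrist',T); C=cloud('wrist',d,Tc)*1000
for t,z in [('plug_mid',.119),('chuck',.116),('well0',.08),('start_top',.045)]:
    for r in finder.place_of('wrist',t)[:6]:
        u,v=r['xy'];print(t,round(r['confidence'],2),np.array([u,v]),'atz',atz('wrist',(u,v),z,Tc)*1000,C[int(v),int(u)])
P=C.reshape(-1,3)
m=(P[:,2]>140)&(P[:,2]<150)&(np.abs(P[:,1]-115)<40)&(np.abs(P[:,0]-617)<40);Q=P[m]
print(len(Q),np.median(Q[:,2]),cv2.minEnclosingCircle(Q[:,:2].astype(np.float32)),Q.mean(0))
```

```text
t 3.55 tcp mm [618.7  43.5 299.7] jaw deg 3.2 x-axis [ 0.  0. -1.] F [ 0.4 -0.5 -0. ] M [-0.  -0.1  0. ] w mm 92.2 q [ 0.2  0.4 -0.6  1.4  0.2  1.3 -0.3]
plug_mid 0.84 [319.  105.7] atz [615.2 112.1 119. ] [615.1 112.8 142.5]
well0 0.93 [320.6 300.6] atz [ 630.4 -125.6   80. ] [ 629.9 -130.    71.7]
well0 0.91 [320.8 230.6] atz [625.3 -31.2  80. ] [624.9 -39.2  57.3]
well0 0.85 [321. 192.] atz [622.8  16.1  80. ] [623.6   7.1  45.2]
start_top 0.49 [225.9 250.7] atz [502.5 -79.9  45. ] [573.4  43.2 307. ]
start_top 0.48 [318.6 194.2] atz [620.7   4.   45. ] [619.8   7.7  57.9]
start_top 0.4 [320.5 300. ] atz [ 631.6 -146.8   45. ] [ 629.9 -130.    71.7]
645 143.4950894549943 ((617.3526000976562, 113.28713989257812), 12.840065956115723) [617.5 113.4 143.4]
```

View pics/w2.png

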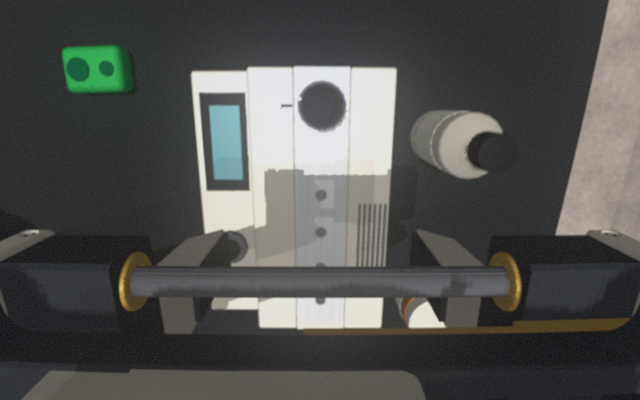

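Run:
```python
from h import *
st();go((617.5,113.5,200),3);go((617.5,113.5,126),3)
```

```text
t 3.8 tcp mm [616.2  33.6 299.6] jaw deg 2.6 x-axis [-0.    -0.001 -1.   ] F [ 0.2 -1.1  0.5] M [-0.   -0.06  0.01] w mm 92.3 q [ 0.23  0.44 -0.56  1.45  0.24  1.33 -0.3 ]
shift [99.5 79.8  4.9] turn [-0.4  -0.02  0.07] |d| 128 0.4
shift [173.5  79.9   5. ] turn [-0.4  -0.02  0.07] |d| 191 0.4
```

Request:
send_rows(rows=[[[30,24,1,0,0,0,100],[70,50,3,0,0,0,100],[95,70,4,0,0,0,100],[100,73.5,4.3,0,0,0,100],[100,73.5,4.3,0,0,0,100],[100,73.5,4.3,0,0,0,100],[100,73.5,4.3,0,0,0,100],[100,73.5,4.3,0,0,0,100]]])

```text
clock: 4.6
position: [0.6182, 0.1079, 0.201]
ee_rot: [-0.036, 1.568, 0.036]
force: [-0.4, 0.3, -0.5]
width: 1.001
```

Run:
```python
from h import *
for i in range(4):
    st(); im,d=optics.get_image('wrist')
go((617.5,113.5,126),3); save('w3',im)
```

```text
t 4.6 tcp mm [618.2 107.9 201. ] jaw deg 2.62 x-axis [ 0.002 -0.    -1.   ] F [-0.4  0.3 -0.5] M [ 0.01 -0.11  0.04] w mm 92.1 q [ 0.11  0.52 -0.55  1.57  0.3   1.14 -0.47]
t 4.65 tcp mm [618.  108.2 200.7] jaw deg 2.64 x-axis [ 0.002 -0.    -1.   ] F [-0.6  0.2 -0.1] M [-0.04 -0.07 -0.05] w mm 92.2 q [ 0.11  0.52 -0.55  1.57  0.3   1.14 -0.47]
t 4.7 tcp mm [617.9 108.4 200.4] jaw deg 2.66 x-axis [ 0.001 -0.    -1.   ] F [-0.7  0.2  0.2] M [-0.02 -0.13  0.05] w mm 91.7 q [ 0.11  0.52 -0.55  1.57  0.3   1.14 -0.47]
t 4.75 tcp mm [617.7 108.6 200.2] jaw deg 2.68 x-axis [ 0.001 -0.    -1.   ] F [0.1 0.3 0.5] M [ 0.   -0.16  0.  ] w mm 92.0 q [ 0.11  0.52 -0.55  1.57  0.3   1.14 -0.47]
shift [74.1  4.8  0. ] turn [-0.31  0.03  0.01] |d| 74 0.3
```

View pics/w3.png

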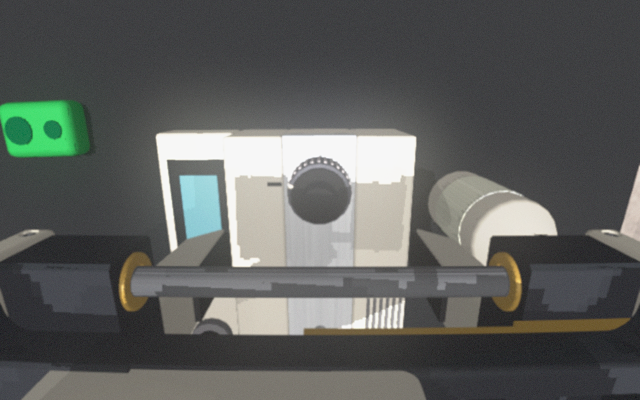

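Request:
send_rows(rows=[[[20,4,0,-0.3,0,0,100],[40,4,0,-0.3,0,0,100],[60,4,0,-0.3,0,0,100],[70,4,0,-0.3,0,0,100],[74,4,0,-0.3,0,0,100],[74,4,0,-0.3,0,0,100],[74,4,0,-0.3,0,0,100],[74,4,0,-0.3,0,0,100]]])

```text
clock: 5.6
position: [0.6178, 0.1132, 0.1266]
ee_rot: [-0.041, 1.569, 0.042]
force: [0.2, -0.1, -0.3]
width: 1.001
```

Run:
```python
from h import *
st();go((617.5,113.5,126),3)
```

```text
t 5.6 tcp mm [617.8 113.2 126.6] jaw deg 3.02 x-axis [ 0.001  0.    -1.   ] F [ 0.2 -0.1 -0.3] M [-0.07 -0.09 -0.04] w mm 92.1 q [ 0.09  0.59 -0.53  1.65  0.35  0.99 -0.51]
shift [ 0.6  0.3 -0.3] turn [ 0.02  0.09 -0.01] |d| 1 0.1
```

Grip the knob.

Request:
send_rows(rows=[[[1,0,0,0,0,0,10],[1,0,0,0,0,0,10],[1,0,0,0,0,0,10],[1,0,0,0,0,0,10],[1,0,0,0,0,0,10],[1,0,0,0,0,0,10],[1,0,0,0,0,0,10],[1,0,0,0,0,0,10]]], grip_force=20)

```text
clock: 6.4
position: [0.6172, 0.113, 0.1246]
ee_rot: [-0.041, 1.57, 0.041]
force: [0.0, 0.3, -0.5]
width: 0.353
```

Run:
```python
from h import *
st()
```

```text
t 6.4 tcp mm [617.2 113.  124.6] jaw deg 3.02 x-axis [-0. -0. -1.] F [ 0.   0.3 -0.5] M [ 0.02 -0.07 -0.01] w mm 32.4 q [ 0.09  0.6  -0.53  1.65  0.35  0.99 -0.51]
```

Request:
send_rows(rows=[[[1,0,0,0,0,0,10],[1,0,0,0,0,0,10],[1,0,0,0,0,0,10],[-8,0,0,0,0,0,10],[-20,0,0,0,0,0,10],[-45,0,0,0,0,0,10],[-70,0,0,0,0,0,10],[-90,0,0,0,0,0,10]]], grip_force=20)

```text
clock: 7.2
position: [0.6176, 0.1134, 0.2172]
ee_rot: [-0.041, 1.569, 0.042]
force: [0.1, 0.4, -0.0]
width: 0.277
```

Run:
```python
from h import *
st()
im,d=optics.get_image('wrist'); save('w4',im)
```

```text
t 7.2 tcp mm [617.6 113.4 217.2] jaw deg 3.03 x-axis [ 0.002  0.001 -1.   ] F [ 0.1  0.4 -0. ] M [ 0.03 -0.11 -0.03] w mm 25.5 q [ 0.1   0.51 -0.56  1.54  0.29  1.17 -0.46]
```

View pics/w4.png

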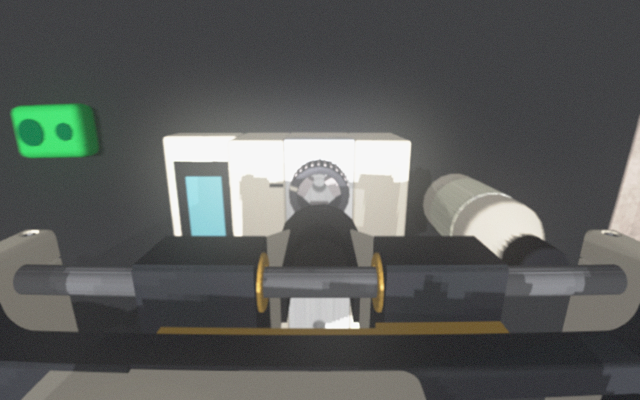

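Run:
```python
from h import *
st();go((473,-325,180),0,0);go((473,-325,180),-10,35)
print(finder.place_of('top','tray')[:1])
```

```text
t 7.25 tcp mm [619.  114.  220.5] jaw deg 3.03 x-axis [ 0.006  0.002 -1.   ] F [2.4 0.1 2.5] M [ 0.09 -0.24  0.07] w mm 25.4 q [ 0.1   0.51 -0.56  1.54  0.29  1.17 -0.46]
shift [  38.9 -430.7 -169.2] turn [ 3.03  0.35 -0.09] |d| 464 3.0
shift [  38.9 -430.7 -169.2] turn [12.72 -3.65 34.73] |d| 464 37.2
[{'xy': [461.1, 227.4], 'confidence': 0.82}]
```

Request:
send_rows(rows=[[[0,-40,-15,0,0,0,10],[10,-85,-34,0,0,0,10],[20,-130,-52,1,0,0,10],[30,-176,-70,2,0,0,10],[37,-222,-88,3,0,0,10],[37,-268,-106,3,0,0,10],[37,-312,-123,3,0,0,10],[37,-350,-138,3,0,0,10]]])

```text
clock: 8.1
position: [0.4963, -0.2464, 0.1774]
ee_rot: [0.001, 1.571, -0.001]
force: [0.7, -0.7, 0.2]
width: 0.276
```

Run:
```python
from h import *
optics.get_image('top');r=finder.regions_of('top','tray')[0]
T=camT('top');im,d=optics.get_image('top');C=cloud('top',d,T);P=C[r['region']];P=P[(P[:,2]<.04)]
print(cv2.minAreaRect((P[:,:2]*1000).astype(np.float32)),r['confidence'])
st();go((473,-325,180),0,0);go((473,-325,120),-5,35)
```

```text
((472.5356750488281, -326.7203063964844), (132.21595764160156, 125.90855407714844), 87.9680404663086) 0.82
t 8.25 tcp mm [ 496.1 -247.3  177.2] jaw deg -0.34 x-axis [-0.001 -0.001 -1.   ] F [ 0.1  0.8 -0.6] M [ 0.05 -0.14 -0.03] w mm 25.8 q [ 0.73  0.42 -0.5   1.78  0.24  1.    0.14]
shift [ -2.7 -77.9 -22.6] turn [-0.34 -0.08  0.05] |d| 81 0.3
shift [ 57.3 -77.8 -22.5] turn [ 4.49 -1.5  35.04] |d| 99 35.4
```

Request:
send_rows(rows=[[[5,-25,-7,1,0,8,10],[15,-50,-15,2,-1,16,10],[30,-70,-20,3,-1,24,10],[50,-78,-22.5,4.5,-1.5,32,10],[57,-78,-22.5,4.5,-1.5,35,10],[57,-78,-22.5,4.5,-1.5,35,10],[57,-78,-22.5,4.5,-1.5,35,10],[57,-78,-22.5,4.5,-1.5,35,10]]])

```text
clock: 9.05
position: [0.4771, -0.3198, 0.1225]
ee_rot: [0.533, 1.49, 0.417]
force: [0.1, 0.5, -0.6]
width: 0.278
```

Run:
```python
from h import *
st();go((473,-325,49))
im,d=optics.get_image('wrist'); save('w5',im)
```

```text
t 9.05 tcp mm [ 477.1 -319.8  122.5] jaw deg -4.44 x-axis [ 0.047  0.57  -0.82 ] F [ 0.1  0.5 -0.6] M [-0.72 -0.11 -0.02] w mm 25.6 q [ 1.12  0.79 -0.57  1.49 -0.12  1.28  0.6 ]
shift [ 57.1 -46.6  -3.9] turn [0. 0. 0.] |d| 74 0.0
```

View pics/w5.png

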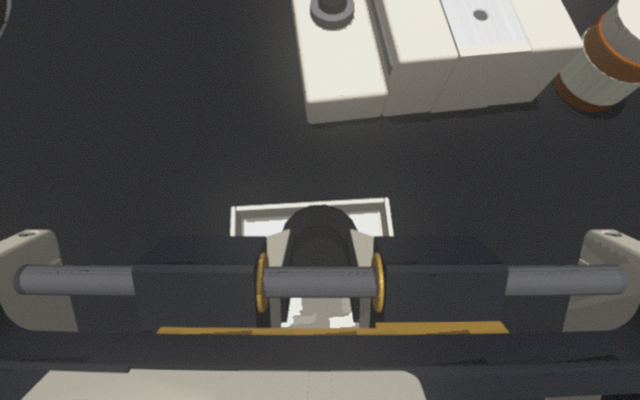

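Request:
send_rows(rows=[[[15,-12,-1,0,0,0,10],[30,-25,-2,0,0,0,10],[45,-37,-3,0,0,0,10],[53,-44,-4,0,0,0,10],[56,-46,-4,0,0,0,10],[56,-46,-4,0,0,0,10],[56,-46,-4,0,0,0,10],[56,-46,-4,0,0,0,10]]])

```text
clock: 9.9
position: [0.4716, -0.3272, 0.0491]
ee_rot: [0.537, 1.49, 0.415]
force: [0.2, 0.0, -0.6]
width: 0.279
```

Run:
```python
from h import *
st();
im,d=optics.get_image('scene'); save('s5',im[120:260,100:360])
```

```text
t 9.9 tcp mm [ 471.6 -327.2   49.1] jaw deg -4.65 x-axis [ 0.048  0.571 -0.819] F [ 0.2  0.  -0.6] M [-0.69 -0.    0.02] w mm 25.6 q [ 1.12  0.88 -0.55  1.52 -0.09  1.18  0.64]
```

View pics/s5.png

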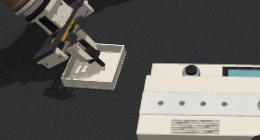

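Request:
send_rows(rows=[[[2,0,0,0,0,0,55],[2,0,0,0,0,0,55],[2,0,0,0,0,0,55],[2,0,0,0,0,0,55],[2,0,0,0,0,0,55],[-25,0,0,0,0,0,55],[-60,0,0,0,0,0,55],[-100,0,0,0,0,0,55]]])

```text
clock: 10.75
position: [0.4658, -0.3839, 0.1308]
ee_rot: [0.539, 1.492, 0.417]
force: [0.5, -0.5, -0.1]
width: 0.551
```

Run:
```python
from h import *
st();go((520,-200,220),-87);go((520,-200,220),93)
im,d=optics.get_image('top'); save('t6',im[100:300,160:560])
```

```text
t 10.75 tcp mm [ 465.8 -383.9  130.8] jaw deg -4.59 x-axis [ 0.046  0.573 -0.818] F [ 0.5 -0.5 -0.1] M [-0.74 -0.12 -0.04] w mm 50.7 q [ 1.15  0.84 -0.54  1.35 -0.1   1.4   0.64]
shift [ 35.  204.8  39.3] turn [ 79.63 -25.18 -28.77] |d| 211 88.3
shift [ 35.  204.8  39.3] turn [-94.2   29.8  -26.08] |d| 211 102.2
```

View pics/t6.png

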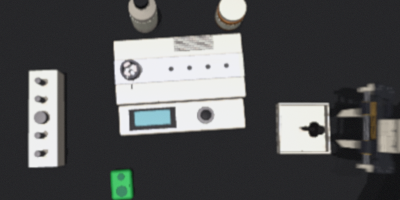

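Run:
```python
from h import *
go((490,-200,300),40)
```

```text
shift [-25.7 250.5   7.7] turn [-43.36  13.89 -32.75] |d| 252 56.1
```

Request:
send_rows(rows=[[[-10,20,0,-6,2,-4,55],[-20,55,1,-12,4,-9,55],[-26,95,3,-18,6,-13,55],[-26,140,4,-24,8,-18,55],[-26,185,6,-30,10,-23,55],[-26,225,7,-36,12,-27,55],[-26,250,8,-42,13.5,-32,55],[-26,250,8,-43.4,13.9,-32.8,55]]])

```text
clock: 11.6
position: [0.4913, -0.1889, 0.2987]
ee_rot: [-0.56, 1.494, 0.56]
force: [1.0, 0.2, -0.2]
width: 0.55
```

Run:
```python
from h import *
st();go((560,100,300),90);go((560,330,300),91)
```

```text
t 11.6 tcp mm [ 491.3 -188.9  298.7] jaw deg 41.04 x-axis [ 0.003  0.001 -1.   ] F [ 1.   0.2 -0.2] M [ 0.02 -0.13  0.  ] w mm 50.6 q [ 0.85  0.31 -0.76  1.66  0.22  1.26  0.77]
shift [ -0.8 172.8 241.5] turn [-48.96   0.13   0.12] |d| 297 49.0
shift [ -0.5 346.3 392.5] turn [-49.96   0.13   0.13] |d| 523 50.0
```

Request:
send_rows(rows=[[[0,26,30,-6,0,0,60],[0,55,62,-12,0,0,70],[0,85,96,-18,0,0,80],[0,115,130,-25,0,0,90],[0,145,164,-31,0,0,100],[0,175,198,-37,0,0,100],[0,205,232,-43,0,0,100],[0,235,266,-50,0,0,100]]])

```text
clock: 12.4
position: [0.5408, 0.1566, 0.2963]
ee_rot: [-1.209, 1.205, 1.22]
force: [0.2, -0.4, 0.3]
width: 0.997
```

Run:
```python
from h import *
st();go((560,330,300),91)
```

```text
t 12.4 tcp mm [540.8 156.6 296.3] jaw deg 90.41 x-axis [-0.004  0.005 -1.   ] F [ 0.2 -0.4  0.3] M [ 0.05 -0.18  0.03] w mm 91.7 q [ 0.31  0.46 -1.    1.56  0.38  1.34  0.85]
shift [ -3.  -20.4 173.3] turn [-0.59  0.28 -0.25] |d| 175 0.7
```

Request:
send_rows(rows=[[[-1,-5,40,0,0,0,100],[-2,-10,80,-0.3,0,0,100],[-3,-15,120,-0.6,0.3,-0.2,100],[-3,-18,150,-0.6,0.3,-0.2,100],[-3,-19,162,-0.6,0.3,-0.2,100],[-3,-19,166,-0.6,0.3,-0.2,100],[-3,-19,166,-0.6,0.3,-0.2,100],[-3,-19,166,-0.6,0.3,-0.2,100]]])

```text
clock: 13.2
position: [0.5595, 0.3198, 0.3003]
ee_rot: [-1.219, 1.204, 1.218]
force: [0.1, -0.1, 0.3]
width: 1.002
```

```bash
cat >> h.py <<'E'
def heads(C,zlo=95,zhi=125,yr=(250,420),xr=(350,680)):
    """cluster tops above rack in mm cloud"""
    P=C.reshape(-1,3); P=P[(P[:,2]>80)&(P[:,2]<130)&(P[:,1]>yr[0])&(P[:,1]<yr[1])&(P[:,0]>xr[0])&(P[:,0]<xr[1])]
    xs=P[:,0]; o=P[np.argsort(xs)]; cuts=np.where(np.diff(o[:,0])>8)[0]+1
    for g in np.split(o,cuts):
        if len(g)<30: continue
        zt=np.percentile(g[:,2],95); t=g[g[:,2]>zt-5]
        c,r=cv2.minEnclosingCircle(t[:,:2].astype(np.float32)); print('n',len(g),'ztop',round(zt,1),'circ',np.round(c,1),round(r,1),'mean',np.round(t.mean(0),1))
def rackfit(C,yr=(250,420),xr=(340,680)):
    P=C.reshape(-1,3); P=P[(P[:,2]>63)&(P[:,2]<76)&(P[:,1]>yr[0])&(P[:,1]<yr[1])&(P[:,0]>xr[0])&(P[:,0]<xr[1])]
    print('rack',cv2.minAreaRect(P[:,:2].astype(np.float32)),np.median(P[:,2]))
E
python3 - <<'E'
from h import *
st(); optics.get_image('wrist'); st()
T=pose();im,d=optics.get_image('wrist');save('w7',im);st()
C=cloud('wrist',d,camT('wrist',T))*1000;heads(C);rackfit(C)
im,d=optics.get_image('top');C=cloud('top',d,camT('top'))*1000;print('top');heads(C);rackfit(C)
E
```

```text
t 13.2 tcp mm [559.5 319.8 300.3] jaw deg 90.74 x-axis [-0.    -0.001 -1.   ] F [ 0.1 -0.1  0.3] M [ 0.02 -0.11  0.02] w mm 92.2 q [-0.05  0.58 -0.94  1.35  0.47  1.43  0.61]
t 13.25 tcp mm [559.5 319.8 300.5] jaw deg 90.73 x-axis [ 0.    -0.001 -1.   ] F [-0.5 -0.  -0.3] M [ 0.11 -0.15 -0.  ] w mm 91.8 q [-0.05  0.58 -0.94  1.35  0.47  1.43  0.61]
t 13.3 tcp mm [559.5 320.  300.5] jaw deg 90.73 x-axis [ 0.    -0.001 -1.   ] F [ 0.2 -0.6 -0.1] M [ 0.09 -0.13  0.02] w mm 92.2 q [-0.05  0.58 -0.94  1.35  0.47  1.43  0.61]
n 333 ztop 116.5 circ [416.9 332.3] 7.9 mean [417.3 332.1 115.1]
n 262 ztop 116.4 circ [460.5 333.1] 7.9 mean [460.6 333.  115. ]
n 741 ztop 96.8 circ [505.  333.9] 15.9 mean [504.8 333.8  95.5]
n 250 ztop 116.6 circ [549.1 334.8] 8.1 mean [548.7 334.7 115.3]
n 276 ztop 116.8 circ [592.8 335.8] 8.1 mean [592.2 335.6 115.5]
rack ((504.8930358886719, 333.8550720214844), (241.0823974609375, 70.8509750366211), 0.990953803062439) 69.58051753858693
top
rack ((598.618408203125, 312.3501892089844), (46.31973648071289, 19.27129364013672), 1.0772976875305176) 69.35865609935222
```

View pics/w7.png

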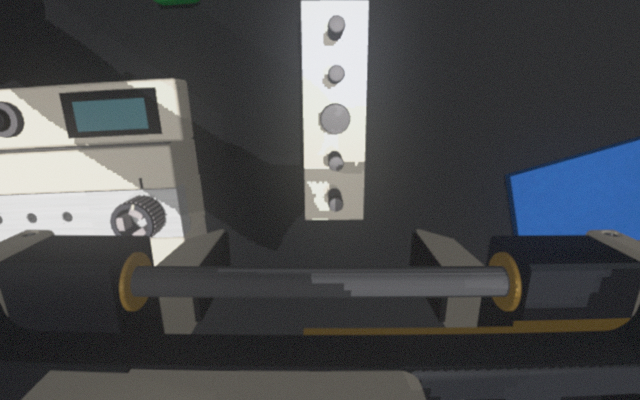

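Run:
```python
from h import *
go((505,333.9,180),91);go((505,333.9,75),91)
```

```text
shift [120.6  54.2  14.5] turn [-0.26 -0.03  0.01] |d| 133 0.3
shift [225.6  54.2  14.5] turn [-0.26 -0.03  0.01] |d| 233 0.3
```

Request:
send_rows(rows=[[[20,20,5,0,0,0,100],[60,40,10,-0.3,0,0,100],[95,51,14,-0.3,0,0,100],[115,54,14.5,-0.3,0,0,100],[120,54,14.5,-0.3,0,0,100],[120,54,14.5,-0.3,0,0,100],[120,54,14.5,-0.3,0,0,100],[120,54,14.5,-0.3,0,0,100]]])

```text
clock: 14.15
position: [0.5055, 0.3358, 0.1819]
ee_rot: [-1.223, 1.198, 1.223]
force: [-0.8, 0.4, -0.3]
width: 1.0
```

Run:
```python
from h import *
st();go((505,333.9,75),91)
```

```text
t 14.15 tcp mm [505.5 335.8 181.9] jaw deg 91.11 x-axis [ 0.001  0.001 -1.   ] F [-0.8  0.4 -0.3] M [ 0.12 -0.1   0.02] w mm 92.0 q [-0.08  0.61 -0.92  1.62  0.52  1.17  0.47]
shift [106.9   0.7  -2. ] turn [0.11 0.07 0.08] |d| 107 0.2
```

Request:
send_rows(rows=[[[30,0.5,-1.5,0,0,0,100],[60,0.5,-1.5,0,0,0,100],[85,0.5,-1.5,0,0,0,100],[100,0.5,-1.5,0,0,0,100],[106,0.5,-1.5,0,0,0,100],[106,0.5,-1.5,0,0,0,100],[106,0.5,-1.5,0,0,0,70],[106,0.5,-1.5,0,0,0,50]]])

```text
clock: 14.95
position: [0.5046, 0.3345, 0.0758]
ee_rot: [-1.224, 1.198, 1.224]
force: [1.0, -0.6, -0.5]
width: 0.87
```

Run:
```python
from h import *
st();go((505,333.9,75),91)
```

```text
t 14.95 tcp mm [504.6 334.5  75.8] jaw deg 91.15 x-axis [ 0.001  0.001 -1.   ] F [ 1.  -0.6 -0.5] M [ 0.13 -0.17 -0.01] w mm 80.1 q [-0.13  0.72 -0.85  1.73  0.64  0.98  0.37]
shift [ 0.8 -0.3 -0.6] turn [0.15 0.06 0.07] |d| 1 0.2
```

Request:
send_rows(rows=[[[0,0,0,0,0,0,20],[0,0,0,0,0,0,20],[0,0,0,0,0,0,20],[0,0,0,0,0,0,20],[0,0,0,0,0,0,20],[0,0,0,0,0,0,20],[0,0,0,0,0,0,20],[0,0,0,0,0,0,20]]], grip_force=25)

```text
clock: 15.75
position: [0.5041, 0.3339, 0.0745]
ee_rot: [-1.224, 1.2, 1.224]
force: [-0.1, 0.1, -0.1]
width: 0.343
```

Request:
send_rows(rows=[[[0,0,0,0,0,0,20],[-10,0,0,0,0,0,20],[-30,0,0,0,0,0,20],[-60,0,0,0,0,0,20],[-90,0,0,0,0,0,20],[-110,0,0,0,0,0,20],[-120,0,0,0,0,0,20],[-120,0,0,0,0,0,20]]])

```text
clock: 16.55
position: [0.5045, 0.3343, 0.196]
ee_rot: [-1.224, 1.198, 1.223]
force: [-0.1, -0.5, -1.2]
width: 0.345
```

Run:
```python
from h import *
st();go((617.5,113.5,210),91); go((617.5,113.5,210),3)
im,d=optics.get_image('wrist');save('w8',im)
```

```text
t 16.55 tcp mm [504.5 334.3 196. ] jaw deg 91.15 x-axis [ 0.002  0.001 -1.   ] F [-0.1 -0.5 -1.2] M [ 0.08 -0.16 -0.02] w mm 31.8 q [-0.07  0.6  -0.93  1.61  0.51  1.19  0.48]
shift [ -14.  -108.5 -223. ] turn [0.15 0.06 0.09] |d| 248 0.2
shift [ -14.  -108.5 -223. ] turn [8.815e+01 1.200e-01 3.000e-02] |d| 248 88.1
```

View pics/w8.png

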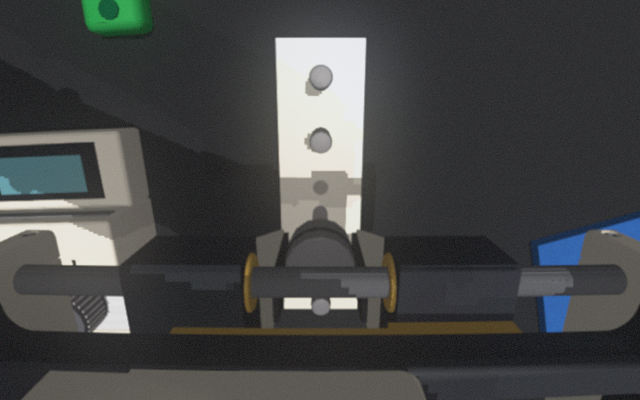

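Run:
```python
from h import *
np.set_printoptions(precision=1,suppress=True)
def ring(C,name):
    P=C.reshape(-1,3); Q=P[(P[:,2]>110)&(P[:,2]<122)&(np.hypot(P[:,0]-617,P[:,1]-114)<32)]
    if len(Q)<10: print(name,len(Q));return
    print(name,len(Q),np.median(Q[:,2]),cv2.minEnclosingCircle(Q[:,:2].astype(np.float32)),Q.mean(0))
# top now
for i in range(2):
    im,d=optics.get_image('top'); ring(cloud('top',d,camT('top'))*1000,'top')
im,d=optics.get_image('scene'); ring(cloud('scene',d,camT('scene'))*1000,'scene')
T=pose(); im,d=optics.get_image('wrist'); C=cloud('wrist',d,camT('wrist',T))*1000; ring(C,'wrist')
st()
```

```text
top 210 114.69522381955173 ((617.4122924804688, 113.75052642822266), 24.17807388305664) [617.4 114.4 114.6]
top 211 114.56969928907179 ((617.7613525390625, 114.54662322998047), 24.21208381652832) [617.9 114.6 114.6]
scene 230 112.68084088767034 ((618.159912109375, 113.70723724365234), 24.288665771484375) [619.  113.2 112.5]
wrist 257 113.55173029200597 ((610.2943725585938, 132.994873046875), 12.870490074157715) [610.  134.4 113.5]
t 16.8 tcp mm [503.7 333.3 193.2] jaw deg 91.16 x-axis [-0. -0. -1.] F [-0.6 -0.4 -0.4] M [ 0.1 -0.1  0. ] w mm 31.5 q [-0.1  0.6 -0.9  1.6  0.5  1.2  0.5]
```

Run:
```python
from h import *
st();go((616.8,113.8,205),91)
```

```text
t 16.8 tcp mm [503.7 333.3 193.2] jaw deg 91.16 x-axis [-0.002 -0.001 -1.   ] F [-0.6 -0.4 -0.4] M [ 0.05 -0.13  0.02] w mm 31.5 q [-0.07  0.6  -0.93  1.61  0.51  1.19  0.48]
shift [ -11.7 -108.6 -221.8] turn [ 0.16 -0.07 -0.11] |d| 247 0.2
```

Request:
send_rows(rows=[[[-10,-18,-37,0,0,0,20],[-11.5,-38,-78,0,0,0,20],[-11.5,-58,-119,0,0,0,20],[-11.5,-78,-160,0,0,0,20],[-11.5,-94,-193,0,0,0,20],[-11.5,-104,-213,0,0,0,20],[-11.5,-108,-221,0,0,0,20],[-11.5,-108.5,-222,0,0,0,20]]])

```text
clock: 17.6
position: [0.6171, 0.1133, 0.2051]
ee_rot: [-1.222, 1.201, 1.224]
force: [-0.9, 0.1, -1.2]
width: 0.342
```

Request:
send_rows(rows=[[[0,0,0,0,0,0,20],[0,0,0,0,0,0,20],[0,0,0,0,0,0,20],[0,0,0,0,0,0,20],[0,0,0,0,0,0,20],[0,0,0,0,0,0,20],[0,0,0,0,0,0,20],[0,0,0,0,0,0,20]]])

```text
clock: 18.4
position: [0.6171, 0.1141, 0.206]
ee_rot: [-1.224, 1.2, 1.224]
force: [-0.5, 0.3, -0.5]
width: 0.341
```

Run:
```python
from h import *
st();go((616.8,113.8,205),91);go((616.8,113.8,140),91)
im,d=optics.get_image('scene');save('s9',cv2.resize(im[150:300,300:460],None,fx=4,fy=4,interpolation=cv2.INTER_CUBIC))
im,d=optics.get_image('wrist');save('w9',im);st()
```

```text
t 18.4 tcp mm [617.1 114.1 206. ] jaw deg 91.15 x-axis [-0. -0. -1.] F [-0.5  0.3 -0.5] M [ 0.11 -0.15  0.  ] w mm 31.4 q [ 0.31  0.63 -0.92  1.54  0.52  1.24  0.89]
shift [ 1.   0.3 -0.3] turn [ 0.15 -0.   -0.02] |d| 1 0.2
shift [66.   0.3 -0.3] turn [ 0.15 -0.   -0.02] |d| 66 0.2
t 18.5 tcp mm [617.1 114.  206. ] jaw deg 91.16 x-axis [-0. -0. -1.] F [ 0.2  0.6 -0.5] M [ 0.09 -0.17  0.03] w mm 31.6 q [ 0.31  0.63 -0.92  1.54  0.52  1.24  0.89]
```

View pics/s9.png

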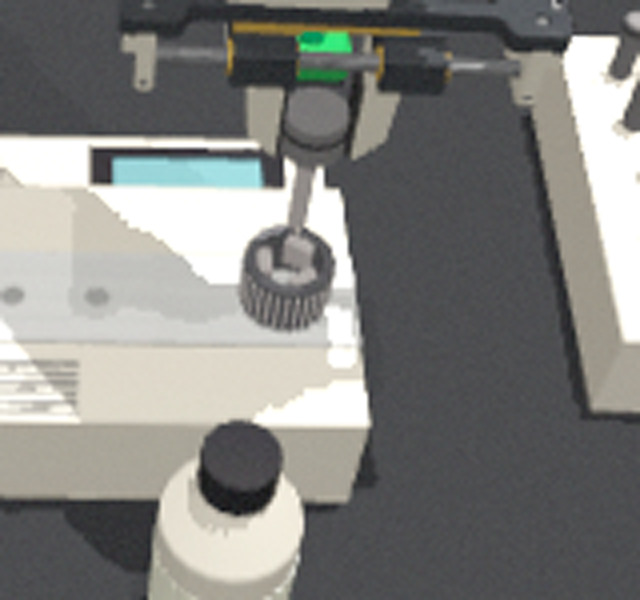

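View pics/w9.png

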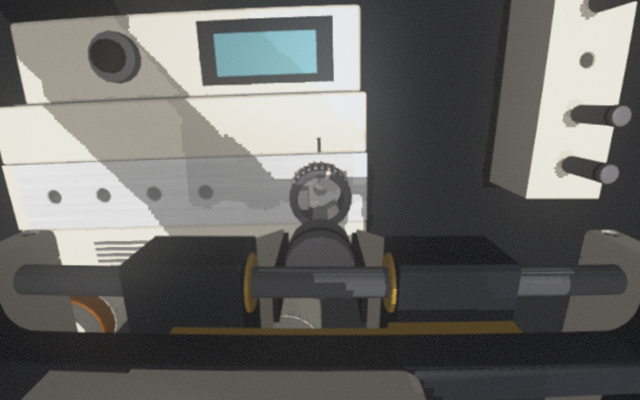

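Request:
send_rows(rows=[[[10,0.2,-0.3,0,0,0,20],[20,0.2,-0.3,0,0,0,20],[30,0.2,-0.3,0,0,0,20],[40,0.2,-0.3,0,0,0,20],[47,0.2,-0.3,0,0,0,20],[54,0.2,-0.3,0,0,0,20],[58,0.2,-0.3,0,0,0,20],[58,0.2,-0.3,0,0,0,20]]])

```text
clock: 19.3
position: [0.6167, 0.1137, 0.1474]
ee_rot: [-1.224, 1.2, 1.225]
force: [0.7, 0.3, -0.7]
width: 0.341
```

Run:
```python
from h import *
st();go((616.8,113.8,124),91)
```

```text
t 19.3 tcp mm [616.7 113.7 147.4] jaw deg 91.16 x-axis [-0.001 -0.    -1.   ] F [ 0.7  0.3 -0.7] M [ 0.1  -0.14 -0.05] w mm 31.4 q [ 0.29  0.68 -0.89  1.61  0.57  1.14  0.85]
shift [23.4 -0.2  0.1] turn [ 0.16 -0.01 -0.06] |d| 23 0.2
```

Request:
send_rows(rows=[[[1.5,0,0,0,0,0,20],[3,0,0,0,0,0,20],[4.5,0,0,0,0,0,20],[6,0,0,0,0,0,20],[7.5,0,0,0,0,0,20],[9,0,0,0,0,0,20],[10,0,0,0,0,0,20],[10,0,0,0,0,0,20]]])

```text
clock: 20.1
position: [0.6168, 0.1138, 0.1378]
ee_rot: [-1.224, 1.2, 1.224]
force: [0.6, 0.9, -1.2]
width: 0.341
```

Run:
```python
from h import *
st();go((616.8,113.8,124),91)
```

```text
t 20.1 tcp mm [616.8 113.8 137.8] jaw deg 91.16 x-axis [-0.001 -0.    -1.   ] F [ 0.6  0.9 -1.2] M [ 0.11 -0.13  0.01] w mm 31.4 q [ 0.29  0.69 -0.89  1.62  0.58  1.12  0.84]
shift [13.8 -0.   0. ] turn [ 0.16 -0.   -0.03] |d| 14 0.2
```

Request:
send_rows(rows=[[[3,0,0,0,0,0,20],[6,0,0,0,0,0,20],[9,0,0,0,0,0,20],[11,0,0,0,0,0,20],[13,0,0,0,0,0,20],[14.5,0,0,0,0,0,20],[15.5,0,0,0,0,0,20],[15.5,0,0,0,0,0,20]]])

```text
clock: 20.9
position: [0.6172, 0.1139, 0.123]
ee_rot: [-1.224, 1.199, 1.224]
force: [-1.0, 0.3, 3.6]
width: 0.349
```

Run:
```python
from h import *
st()
```

```text
t 20.9 tcp mm [617.2 113.9 123. ] jaw deg 91.15 x-axis [ 0.001  0.    -1.   ] F [-1.   0.3  3.6] M [-0.09  0.07  0.  ] w mm 32.1 q [ 0.28  0.7  -0.88  1.63  0.59  1.09  0.83]
```

Request:
send_rows(rows=[[[-1,0,0,0,0,0,80],[-1,0,0,0,0,0,80],[-1,0,0,0,0,0,80],[-1,0,0,0,0,0,80],[-1,0,0,0,0,0,80],[-1,0,0,0,0,0,80],[-1,0,0,0,0,0,80],[-1,0,0,0,0,0,80]]])

```text
clock: 21.7
position: [0.6169, 0.1138, 0.1235]
ee_rot: [-1.224, 1.2, 1.224]
force: [0.0, -0.9, -0.4]
width: 0.803
```

Run:
```python
from h import *
st();go((617.5,114,90),91)
im,d=optics.get_image('scene');save('s10',cv2.resize(im[150:300,300:460],None,fx=4,fy=4,interpolation=cv2.INTER_CUBIC))
```

```text
t 21.7 tcp mm [616.9 113.8 123.5] jaw deg 91.16 x-axis [-0. -0. -1.] F [ 0.  -0.9 -0.4] M [ 0.05 -0.16  0.02] w mm 73.9 q [ 0.28  0.7  -0.88  1.63  0.59  1.09  0.83]
shift [33.5 -0.6  0.2] turn [ 0.16 -0.   -0.02] |d| 33 0.2
```

View pics/s10.png

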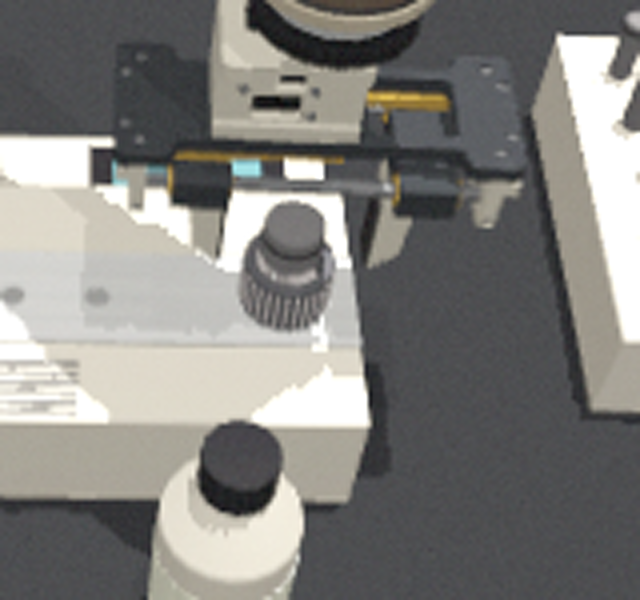

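Request:
send_rows(rows=[[[8,-0.5,0,0,0,0,80],[16,-0.5,0,0,0,0,80],[24,-0.5,0,0,0,0,80],[30,-0.5,0,0,0,0,80],[33,-0.5,0,0,0,0,80],[33,-0.5,0,0,0,0,40],[33,-0.5,0,0,0,0,40],[33,-0.5,0,0,0,0,40]]], grip_force=40)

```text
clock: 22.55
position: [0.6176, 0.114, 0.0908]
ee_rot: [-1.224, 1.199, 1.224]
force: [-0.3, 0.7, -0.1]
width: 0.591
```

Request:
send_rows(rows=[[[0,0,0,0,0,0,40],[0,0,0,0,0,0,40],[0,0,0,0,0,0,40],[0,0,0,0,0,0,40],[0,0,0,0,0,0,40],[0,0,0,0,0,0,40],[0,0,0,0,0,0,40],[0,0,0,0,0,0,40]]])

```text
clock: 23.35
position: [0.6176, 0.1143, 0.0908]
ee_rot: [-1.224, 1.199, 1.224]
force: [1.0, 4.1, 5.5]
width: 0.541
```

Run:
```python
from h import *
st()
```

```text
t 23.35 tcp mm [617.6 114.3  90.8] jaw deg 91.18 x-axis [ 0.     0.001 -1.   ] F [1.  4.1 5.5] M [ 0.89 -0.23 -0.16] w mm 49.8 q [ 0.27  0.73 -0.85  1.66  0.63  1.04  0.8 ]
```

Request:
send_rows(rows=[[[0,0,0,4,0,0,40],[0,0,0,10,0,0,40],[0,0,0,16,0,0,40],[0,0,0,22,0,0,40],[0,0,0,28,0,0,40],[0,0,0,34,0,0,40],[0,0,0,39,0,0,40],[0,0,0,40,0,0,40]]], grip_force=45)

```text
clock: 24.15
position: [0.6175, 0.114, 0.0908]
ee_rot: [-0.696, 1.456, 0.696]
force: [1.0, 2.7, 5.2]
width: 0.543
```

Run:
```python
from h import *
st(); im,d=optics.get_image('scene');save('s11',cv2.resize(im[150:300,300:460],None,fx=4,fy=4,interpolation=cv2.INTER_CUBIC))
```

```text
t 24.15 tcp mm [617.5 114.   90.8] jaw deg 51.08 x-axis [ 0. -0. -1.] F [1.  2.7 5.2] M [ 0.79 -0.18  0.15] w mm 49.9 q [ 0.18  0.68 -0.69  1.67  0.5   0.98  0.2 ]
```

View pics/s11.png

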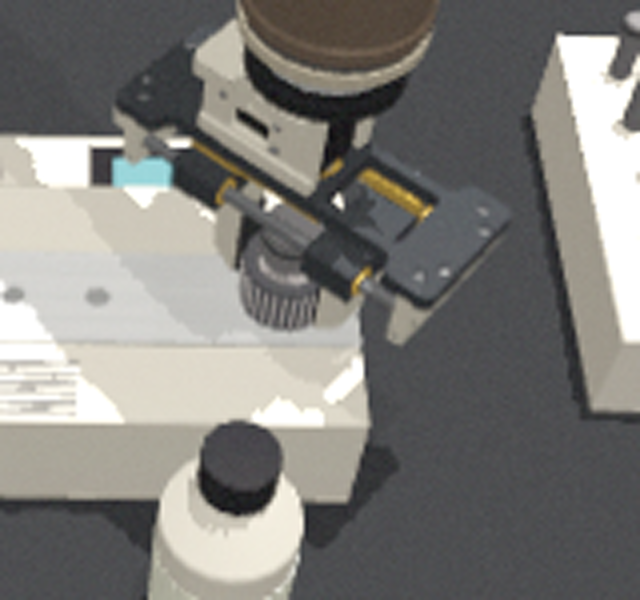

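Request:
send_rows(rows=[[[0,0,0,6,0,0,40],[0,0,0,12,0,0,40],[0,0,0,18,0,0,40],[0,0,0,24,0,0,40],[0,0,0,30,0,0,40],[0,0,0,36,0,0,40],[0,0,0,40,0,0,40],[0,0,0,40,0,0,40]]])

```text
clock: 25.0
position: [0.6172, 0.1138, 0.0908]
ee_rot: [-0.153, 1.566, 0.153]
force: [-1.3, 2.1, 6.1]
width: 0.541
```

Run:
```python
from h import *
st()
```

```text
t 25.0 tcp mm [617.2 113.8  90.8] jaw deg 11.16 x-axis [-0. -0. -1.] F [-1.3  2.1  6.1] M [ 0.59  0.13 -0.14] w mm 49.8 q [ 0.07  0.63 -0.52  1.68  0.37  0.93 -0.39]
```

Request:
send_rows(rows=[[[0,0,0,3,0,0,40],[0,0,0,6,0,0,40],[0,0,0,9,0,0,40],[0,0,0,12,0,0,40],[0,0,0,15,0,0,40],[0,0,0,18,0,0,40],[0,0,0,20,0,0,40],[0,0,0,20,0,0,40]]])

```text
clock: 25.8
position: [0.6171, 0.1138, 0.0908]
ee_rot: [0.12, 1.568, -0.12]
force: [-1.9, 1.9, 7.6]
width: 0.541
```

Run:
```python
from h import *
st()
```

```text
t 25.8 tcp mm [617.1 113.8  90.8] jaw deg -8.76 x-axis [-0.001 -0.    -1.   ] F [-1.9  1.9  7.6] M [ 0.53  0.22 -0.13] w mm 49.8 q [ 0.02  0.61 -0.43  1.68  0.31  0.91 -0.69]
```

Request:
send_rows(rows=[[[0,0,0,2,0,0,40],[0,0,0,4,0,0,40],[0,0,0,6,0,0,40],[0,0,0,8,0,0,40],[0,0,0,10,0,0,40],[0,0,0,12,0,0,40],[0,0,0,12,0,0,40],[0,0,0,12,0,0,40]]])

```text
clock: 26.6
position: [0.617, 0.1139, 0.0908]
ee_rot: [0.283, 1.553, -0.284]
force: [-2.0, 2.3, 7.7]
width: 0.542
```

Run:
```python
from h import *
st()
```

```text
t 26.6 tcp mm [617.  113.9  90.8] jaw deg -20.69 x-axis [-0.001 -0.    -1.   ] F [-2.   2.3  7.7] M [0.58 0.31 0.04] w mm 49.9 q [-0.02  0.61 -0.38  1.69  0.27  0.9  -0.86]
```

Request:
send_rows(rows=[[[0,0,0,2,0,0,40],[0,0,0,4,0,0,40],[0,0,0,6,0,0,40],[0,0,0,8,0,0,40],[0,0,0,8,0,0,40],[0,0,0,8,0,0,40],[0,0,0,8,0,0,40],[0,0,0,8,0,0,40]]])

```text
clock: 27.4
position: [0.6169, 0.1139, 0.0908]
ee_rot: [0.392, 1.536, -0.393]
force: [-2.9, 2.2, 7.8]
width: 0.54
```

Run:
```python
from h import *
st()
```

```text
t 27.4 tcp mm [616.9 113.9  90.8] jaw deg -28.67 x-axis [-0.001 -0.    -1.   ] F [-2.9  2.2  7.8] M [0.53 0.43 0.05] w mm 49.7 q [-0.04  0.6  -0.34  1.69  0.24  0.89 -0.98]
```

Request:
send_rows(rows=[[[0,0,0,2,0,0,40],[0,0,0,4,0,0,40],[0,0,0,6,0,0,40],[0,0,0,8,0,0,40],[0,0,0,10,0,0,40],[0,0,0,10,0,0,40],[0,0,0,10,0,0,40],[0,0,0,10,0,0,40]]])

```text
clock: 28.2
position: [0.6168, 0.1139, 0.0908]
ee_rot: [0.528, 1.507, -0.529]
force: [-2.8, 3.9, 8.3]
width: 0.544
```

Run:
```python
from h import *
st()
for i in range(3):
    optics.get_image('wrist'); s=arm.observe(); print(s['ft_torque'].round(3),s['force'].round(2))
im,d=optics.get_image('scene');save('s12',cv2.resize(im[150:300,300:460],None,fx=4,fy=4,interpolation=cv2.INTER_CUBIC))
```

```text
t 28.2 tcp mm [616.8 113.9  90.8] jaw deg -38.66 x-axis [-0.001 -0.    -1.   ] F [-2.8  3.9  8.3] M [0.53 0.51 0.31] w mm 50.1 q [-0.07  0.59 -0.29  1.69  0.21  0.89 -1.13]
[0.573 0.497 0.251] [-1.9   2.56  8.42]
[0.625 0.482 0.258] [-2.35  3.01  8.26]
[0.569 0.486 0.22 ] [-3.62  2.6   8.14]
```

View pics/s12.png

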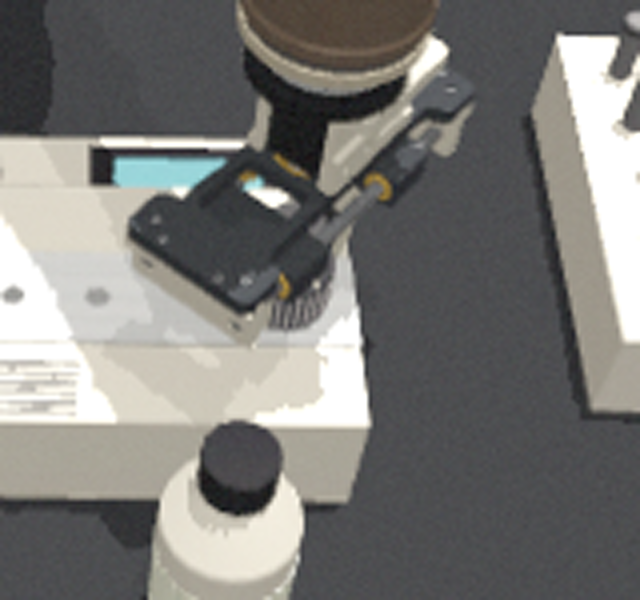

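Request:
send_rows(rows=[[[0,0,0,1.5,0,0,40],[0,0,0,3,0,0,40],[0,0,0,4.5,0,0,40],[0,0,0,6,0,0,40],[0,0,0,7,0,0,40],[0,0,0,7,0,0,40],[0,0,0,7,0,0,40],[0,0,0,7,0,0,40]]])

```text
clock: 29.2
position: [0.6165, 0.1136, 0.0907]
ee_rot: [0.62, 1.481, -0.623]
force: [-3.3, 1.6, 8.6]
width: 0.535
```

Run:
```python
from h import *
st()
for i in range(3):
    optics.get_image('wrist'); s=arm.observe(); print(s['ft_torque'].round(3),s['force'].round(2))
```

```text
t 29.2 tcp mm [616.5 113.6  90.7] jaw deg -45.58 x-axis [-0.002 -0.001 -1.   ] F [-3.3  1.6  8.6] M [0.31 0.77 1.08] w mm 49.2 q [-0.09  0.59 -0.26  1.69  0.19  0.88 -1.23]
[0.254 0.801 1.071] [-2.91  1.33  9.31]
[0.273 0.736 1.059] [-4.02  1.64  9.83]
[0.336 0.753 1.075] [-3.81  0.89  9.5 ]
```

Request:
send_rows(rows=[[[0,0,0,0,0,0,80],[0,0,0,0,0,0,80],[0,0,0,0,0,0,80],[0,0,0,0,0,0,80],[0,0,0,0,0,0,80],[-15,0,0,0,0,0,85],[-45,0,0,0,0,0,90],[-90,0,0,0,0,0,100]]])

```text
clock: 30.15
position: [0.616, 0.1134, 0.1804]
ee_rot: [0.623, 1.483, -0.627]
force: [1.0, 0.5, -0.7]
width: 0.939
```

Run:
```python
from h import *
st();go((590,200,300),0)
im,d=optics.get_image('scene');save('s13',cv2.resize(im[150:300,300:460],None,fx=4,fy=4,interpolation=cv2.INTER_CUBIC))
```

```text
t 30.15 tcp mm [616.  113.4 180.4] jaw deg -45.82 x-axis [-0.004 -0.001 -1.   ] F [ 1.   0.5 -0.7] M [-0.03 -0.16 -0.02] w mm 86.4 q [-0.08  0.5  -0.28  1.6   0.15  1.06 -1.2 ]
shift [-119.6   41.3  -80.5] turn [-45.82  -0.21   0.15] |d| 150 45.8
```

View pics/s13.png

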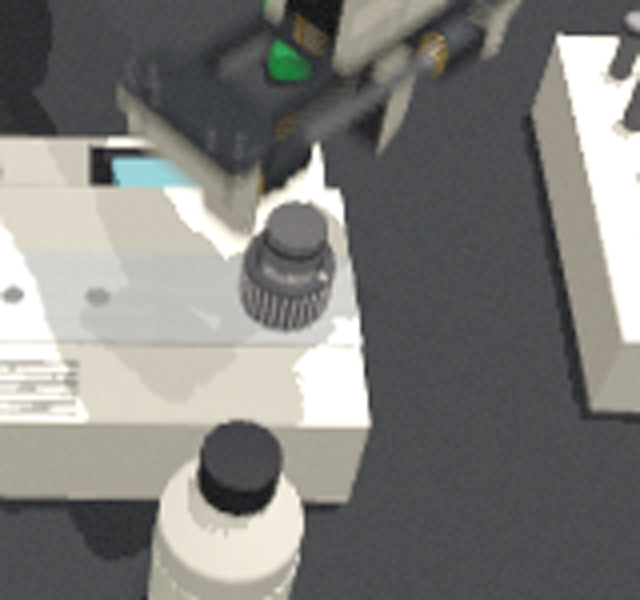

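Run:
```python
from h import *
st();go((617.4,114,90.5),-46)
```

```text
t 30.2 tcp mm [620.2 114.9 190. ] jaw deg -45.83 x-axis [ 0.008  0.002 -1.   ] F [2.8 0.8 6.3] M [ 0.11 -0.34 -0.03] w mm 89.4 q [-0.08  0.49 -0.28  1.59  0.15  1.07 -1.2 ]
shift [99.4 -3.4 -1.7] turn [ 0.17  0.23 -0.42] |d| 100 0.5
```

Request:
send_rows(rows=[[[20,0.3,0.3,0,0,0,85],[50,0.3,0.3,0,0,0,80],[75,0.3,0.3,0,0,0,80],[86,0.3,0.3,0,0,0,80],[90,0.3,0.3,0,0,0,80],[90,0.3,0.3,0,0,0,40],[90,0.3,0.3,0,0,0,40],[90,0.3,0.3,0,0,0,40]]])

```text
clock: 31.0
position: [0.6186, 0.114, 0.0917]
ee_rot: [0.626, 1.478, -0.624]
force: [0.1, -1.0, -0.9]
width: 0.586
```

Request:
send_rows(rows=[[[0,0,0,0,0,0,40],[0,0,0,0,0,0,40],[0,0,0,0,0,0,40],[0,0,0,0,0,0,40],[0,0,0,0,0,0,40],[0,0,0,0,0,0,40],[0,0,0,0,0,0,40],[0,0,0,0,0,0,40]]])

```text
clock: 31.8
position: [0.6177, 0.1149, 0.0915]
ee_rot: [0.625, 1.479, -0.624]
force: [-3.0, 1.3, 7.3]
width: 0.531
```

Run:
```python
from h import *
st()
```

```text
t 31.8 tcp mm [617.7 114.9  91.5] jaw deg -45.78 x-axis [ 0.     0.001 -1.   ] F [-3.   1.3  7.3] M [0.44 0.79 0.3 ] w mm 48.9 q [-0.09  0.59 -0.26  1.69  0.19  0.88 -1.23]
```

Request:
send_rows(rows=[[[0,0,0,1,0,0,40],[0,0,0,2,0,0,40],[0,0,0,3,0,0,40],[0,0,0,3,0,0,40],[0,0,0,3,0,0,40],[0,0,0,3,0,0,40],[0,0,0,3,0,0,40],[0,0,0,3,0,0,40]]])

```text
clock: 32.6
position: [0.6178, 0.1149, 0.0916]
ee_rot: [0.666, 1.467, -0.664]
force: [-3.3, 1.2, 7.1]
width: 0.535
```

Run:
```python
from h import *
st()
```

```text
t 32.6 tcp mm [617.8 114.9  91.6] jaw deg -48.79 x-axis [ 0.     0.001 -1.   ] F [-3.3  1.2  7.1] M [0.53 0.76 0.15] w mm 49.2 q [-0.1   0.59 -0.25  1.69  0.18  0.88 -1.27]
```

Request:
send_rows(rows=[[[0,0,0,1,0,0,40],[0,0,0,2,0,0,40],[0,0,0,3,0,0,40],[0,0,0,4,0,0,40],[0,0,0,4,0,0,40],[0,0,0,4,0,0,40],[0,0,0,4,0,0,40],[0,0,0,4,0,0,40]]])

```text
clock: 33.4
position: [0.6178, 0.1148, 0.0916]
ee_rot: [0.72, 1.449, -0.718]
force: [-2.9, 1.7, 5.9]
width: 0.535
```

Run:
```python
from h import *
st()
for i in range(2):
    optics.get_image('wrist'); s=arm.observe(); print(s['ft_torque'].round(3),s['force'].round(2))
```

```text
t 33.4 tcp mm [617.8 114.8  91.6] jaw deg -52.78 x-axis [ 0.     0.001 -1.   ] F [-2.9  1.7  5.9] M [0.49 0.76 0.26] w mm 49.2 q [-0.11  0.59 -0.23  1.69  0.17  0.88 -1.33]
[0.404 0.821 0.19 ] [-2.69  1.64  6.28]
[0.546 0.721 0.219] [-3.02  2.06  6.24]
```

Request:
send_rows(rows=[[[0,0,0,1,0,0,40],[0,0,0,2,0,0,40],[0,0,0,3,0,0,40],[0,0,0,4,0,0,40],[0,0,0,5,0,0,40],[0,0,0,6,0,0,40],[0,0,0,6,0,0,40],[0,0,0,6,0,0,40]]])

```text
clock: 34.3
position: [0.6178, 0.1147, 0.0916]
ee_rot: [0.8, 1.419, -0.798]
force: [-3.1, 1.0, 6.4]
width: 0.536
```

Run:
```python
from h import *
st()
im,d=optics.get_image('wrist');save('w14',im); im,d=optics.get_image('top');save('t14',cv2.resize(im[130:220,240:400],None,fx=5,fy=5,interpolation=cv2.INTER_CUBIC))
s=arm.observe(); print(s['ft_torque'].round(3),s['force'].round(2))
```

```text
t 34.3 tcp mm [617.8 114.7  91.6] jaw deg -58.78 x-axis [ 0.     0.001 -1.   ] F [-3.1  1.   6.4] M [0.45 0.72 0.35] w mm 49.3 q [-0.13  0.58 -0.2   1.7   0.15  0.88 -1.42]
[0.445 0.72  0.245] [-3.72  1.02  5.9 ]
```

View pics/w14.png

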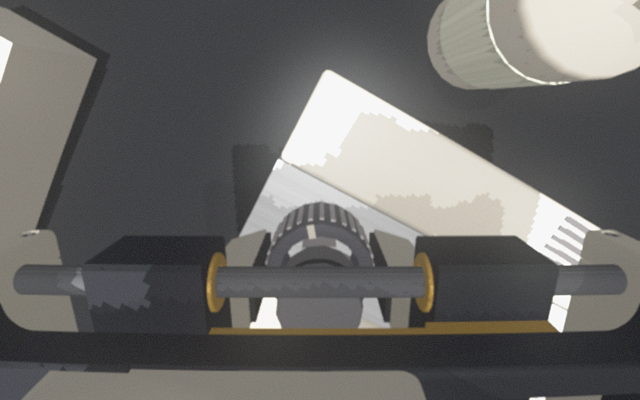

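View pics/t14.png

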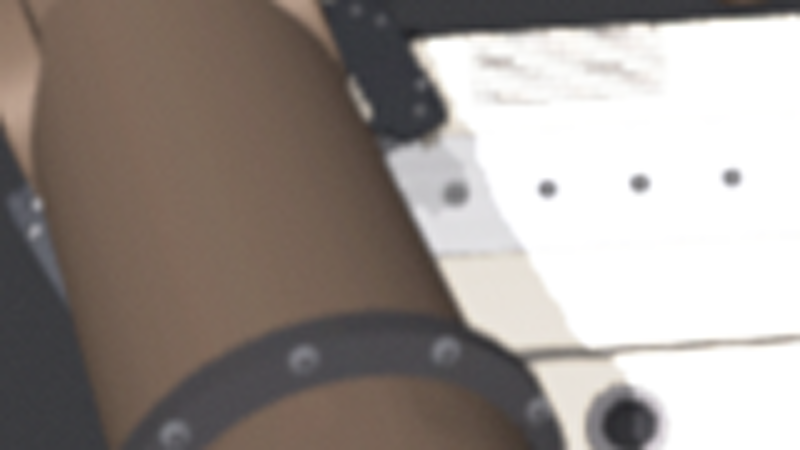

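Run:
```python
from h import *
a=cv2.imread('pics/w9.png')[150:240,270:370];b=cv2.imread('pics/w14.png')[190:280,260:380]
cv2.imwrite('pics/c9.png',cv2.resize(a,None,fx=6,fy=6,interpolation=cv2.INTER_CUBIC));cv2.imwrite('pics/c14.png',cv2.resize(b,None,fx=6,fy=6,interpolation=cv2.INTER_CUBIC))
```

```text
(no output)
```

View pics/c9.png

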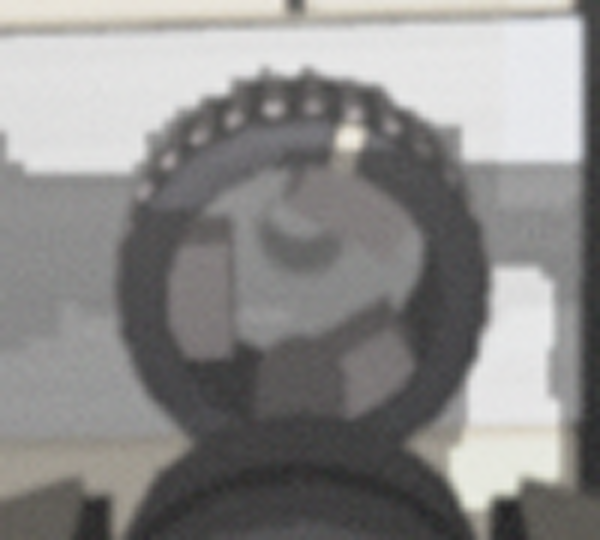

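View pics/c14.png

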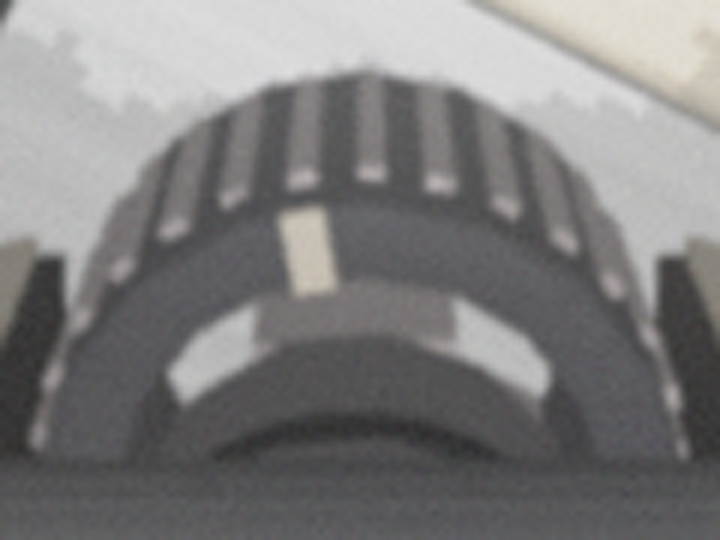

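Run:
```python
from h import *
def TT(p,j): 
    T=np.eye(4);T[:3,:3]=Rdes(j);T[:3,3]=np.array(p)/1000;return T
c=np.array([617.4,114])
for uv,p,j in [((328,173.3),(617.1,114,206),91.16),((311.3,231.7),(617.8,114.7,91.6),-58.78)]:
    q=atz('wrist',uv,.116,camT('wrist',TT(p,j)))*1000; d=q[:2]-c; print(q,np.hypot(*d),np.degrees(np.arctan2(d[1],d[0])))
```

```text
[595.97197017 120.89302679 116.        ] 22.50942648575342 162.16791432333517
[633.10793469 126.8802778  116.        ] 20.31356119246822 39.35125393442752
```

Request:
send_rows(rows=[[[0,0,0,0,0,0,40],[0,0,0,0,0,0,40],[0,0,0,1,0,0,40],[0,0,0,2,0,0,40],[0,0,0,3,0,0,40],[0,0,0,4,0,0,40],[0,0,0,5,0,0,40],[0,0,0,6,0,0,40]]], grip_force=60)

```text
clock: 35.2
position: [0.6179, 0.1147, 0.0916]
ee_rot: [0.88, 1.386, -0.879]
force: [-1.9, 0.7, 6.9]
width: 0.537
```

Run:
```python
from h import *
st()
T=pose();im,d=optics.get_image('wrist');save('w15',im);np.save('w15T.npy',T)
b=im[190:280,260:380][:,:,::-1];cv2.imwrite('pics/c15.png',cv2.resize(b,None,fx=6,fy=6,interpolation=cv2.INTER_CUBIC))
```

```text
t 35.2 tcp mm [617.9 114.7  91.6] jaw deg -64.79 x-axis [ 0.001  0.001 -1.   ] F [-1.9  0.7  6.9] M [0.42 0.68 0.56] w mm 49.4 q [-0.15  0.58 -0.18  1.7   0.13  0.87 -1.51]
```

View pics/c15.png

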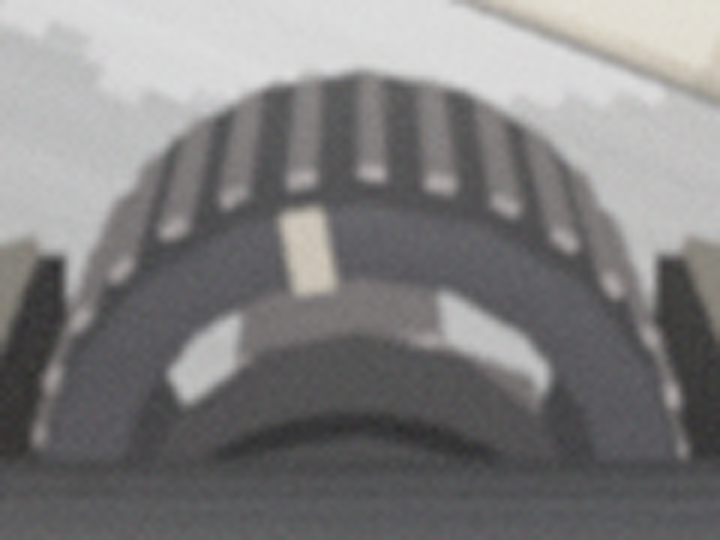

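Request:
send_rows(rows=[[[0,0,0,0,0,0,40],[0,0,0,0,0,0,70],[0,0,0,0,0,0,70],[0,0,0,0,0,0,70],[0,0,0,0,0,0,70],[0,0,0,0,0,0,70],[0,0,0,0,0,0,70],[0,0,0,0,0,0,70]]])

```text
clock: 36.05
position: [0.6178, 0.1138, 0.0904]
ee_rot: [0.88, 1.386, -0.88]
force: [0.4, 0.4, -0.2]
width: 0.699
```

Run:
```python
from h import *
st()
T=pose();im,d=optics.get_image('wrist');save('w16',im);np.save('w16T.npy',T)
b=im[190:280,260:380][:,:,::-1];cv2.imwrite('pics/c16.png',cv2.resize(b,None,fx=6,fy=6,interpolation=cv2.INTER_CUBIC))
```

```text
t 36.05 tcp mm [617.8 113.8  90.4] jaw deg -64.84 x-axis [-0. -0. -1.] F [ 0.4  0.4 -0.2] M [-0.02 -0.01 -0.04] w mm 64.3 q [-0.15  0.58 -0.18  1.7   0.13  0.87 -1.51]
```

View pics/c16.png

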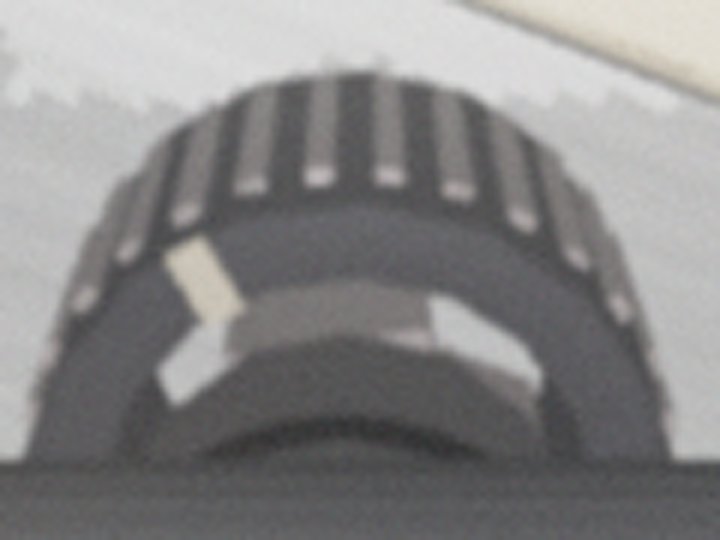

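Run:
```python
from h import *
c=np.array([617.4,114])
for f,uv in (('w15',(311.3,231.7)),('w16',(294.2,236.7))):
    q=atz('wrist',uv,.116,camT('wrist',np.load(f+'T.npy')))*1000; d=q[:2]-c; a=np.degrees(np.arctan2(d[1],d[0])); print(f,np.hypot(*d),a,'sleeve if index zero',np.radians(182.9-a))
im=cv2.imread('pics/w2.png'); T=np.load('w2T.npy')
for uv in [(282,105),(293,105)]: 
    q=atz('wrist',uv,.08,camT('wrist',T))*1000; d=q[:2]-c; print(d,np.degrees(np.arctan2(d[1],d[0])))
```

```text
w15 20.434255745830633 33.34092659589327 sleeve if index zero 2.6102982571335462
w16 20.253797309107707 52.35925578380963 sleeve if index zero 2.2783657945762665
[-41.73482483  -2.05707737] -177.17821878661846
[-29.88309108  -1.42056916] -177.27834749450898
```

Request:
send_rows(rows=[[[0,0,0,0,0,0,40],[0,0,0,0,0,0,40],[0,0,0,0,0,0,40],[0,0,0,0,0,0,40],[0,0,0,0,0,0,40],[0,0,0,0,0,0,40],[0,0,0,0,0,0,40],[0,0,0,0,0,0,40]]], grip_force=25)

```text
clock: 36.9
position: [0.6174, 0.1144, 0.0905]
ee_rot: [0.88, 1.387, -0.88]
force: [-3.7, 3.7, 0.8]
width: 0.548
```

Request:
send_rows(rows=[[[0,0,0,1,0,0,40],[0,0,0,3,0,0,40],[0,0,0,5,0,0,40],[0,0,0,7,0,0,40],[0,0,0,9,0,0,40],[0,0,0,10,0,0,40],[0,0,0,10,0,0,40],[0,0,0,10,0,0,40]]])

```text
clock: 37.7
position: [0.6175, 0.1144, 0.0905]
ee_rot: [1.011, 1.324, -1.012]
force: [-4.0, 4.4, 1.3]
width: 0.544
```

Run:
```python
from h import *
st();T=pose();im,d=optics.get_image('wrist');save('w17',im);np.save('w17T.npy',T)
b=im[190:280,260:380][:,:,::-1];cv2.imwrite('pics/c17.png',cv2.resize(b,None,fx=6,fy=6,interpolation=cv2.INTER_CUBIC))
```

```text
t 37.7 tcp mm [617.5 114.4  90.5] jaw deg -74.79 x-axis [-0.001  0.    -1.   ] F [-4.   4.4  1.3] M [0.9  0.78 0.25] w mm 50.0 q [-0.18  0.58 -0.13  1.7   0.09  0.87 -1.66]
```

View pics/c17.png

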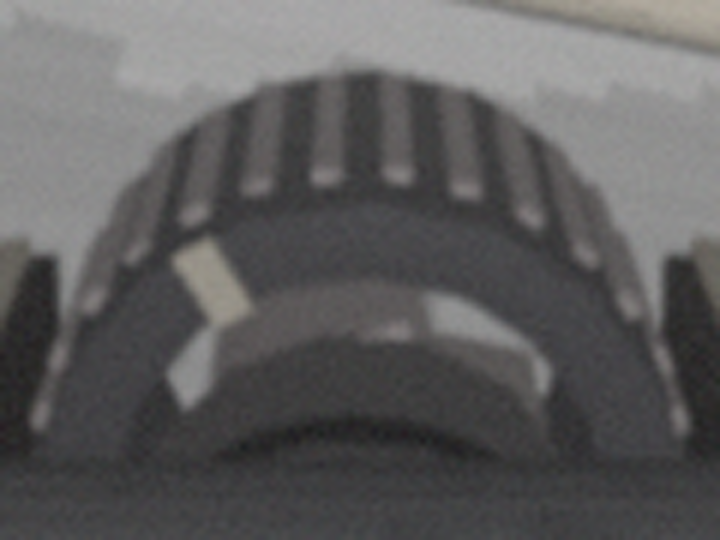

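Request:
send_rows(rows=[[[0,0,0,0,0,0,55],[0,0,0,0,0,0,57],[0,0,0,0,0,0,59],[0,0,0,0,0,0,62],[0,0,0,0,0,0,66],[0,0,0,0,0,0,70],[0,0,0,0,0,0,75],[0,0,0,0,0,0,80]]], grip_force=5)

```text
clock: 38.55
position: [0.6179, 0.1137, 0.0905]
ee_rot: [1.012, 1.323, -1.012]
force: [0.6, 1.0, -0.3]
width: 0.782
```

Run:
```python
from h import *
st();T=pose();im,d=optics.get_image('wrist');save('w18',im);np.save('w18T.npy',T)
b=im[190:280,260:380][:,:,::-1];cv2.imwrite('pics/c18.png',cv2.resize(b,None,fx=6,fy=6,interpolation=cv2.INTER_CUBIC))
```

```text
t 38.55 tcp mm [617.9 113.7  90.5] jaw deg -74.85 x-axis [-0. -0. -1.] F [ 0.6  1.  -0.3] M [-0.02  0.02 -0.01] w mm 72.0 q [-0.18  0.58 -0.13  1.7   0.09  0.87 -1.66]
```

View pics/c18.png

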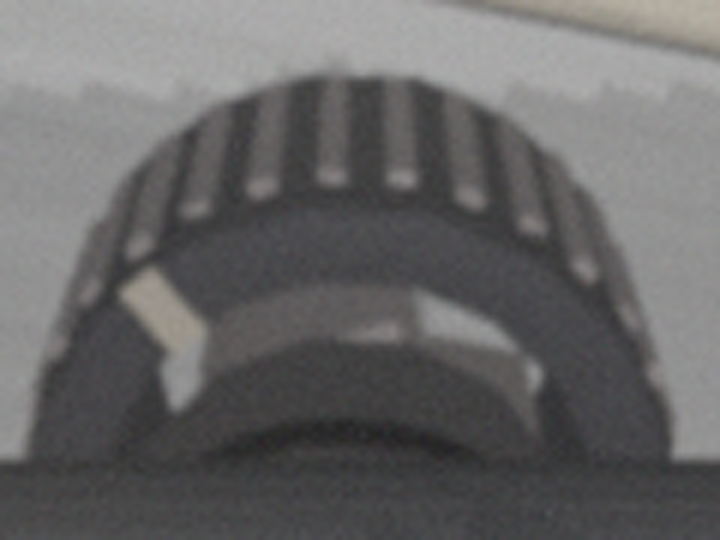

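Run:
```python
from h import *
c=np.array([617.4,114])
for f,(a,b) in (('w17',(214,280)),('w18',(165,310))):
    uv=(260+a/6,190+b/6)
    q=atz('wrist',uv,.116,camT('wrist',np.load(f+'T.npy')))*1000; d=q[:2]-c; a=np.degrees(np.arctan2(d[1],d[0])); print(f,np.hypot(*d),a,'sleeve',np.radians(182.9-a))
st();go((560,320,300),91)
```

```text
w17 20.395628079613015 42.45890171873537 sleeve 2.451159570125017
w18 20.091523625346003 52.177811933964996 sleeve 2.2815325871635497
t 38.6 tcp mm [617.8 113.8  90.5] jaw deg -74.84 x-axis [-0. -0. -1.] F [-0.3  0.2  0.1] M [-0.   -0.03 -0.02] w mm 72.9 q [-0.18  0.58 -0.13  1.7   0.09  0.87 -1.66]
shift [-209.5   -1.9 -214.1] turn [-1.6584e+02 -2.0000e-02  0.0000e+00] |d| 300 165.8
```

Run:
```python
from h import *
go((600,60,300),-10);go((600,50,300),3)
```

```text
shift [-209.5  -31.3   47.3] turn [-6.484e+01 -1.000e-02  1.000e-02] |d| 217 64.8
shift [-209.5  -33.9   56.9] turn [-7.784e+01 -1.000e-02  1.000e-02] |d| 220 77.8
```

Request:
send_rows(rows=[[[-20,0,0,0,0,0,100],[-60,0,0,-8,0,0,100],[-100,-4,8,-16,0,0,100],[-140,-10,18,-24,0,0,100],[-180,-18,30,-32,0,0,100],[-205,-25,40,-40,0,0,100],[-209,-30,50,-48,0,0,100],[-209,-34,57,-56,0,0,100]]], grip_force=20)

```text
clock: 39.4
position: [0.6005, 0.049, 0.3012]
ee_rot: [0.254, 1.553, -0.254]
force: [-0.3, -1.1, -0.3]
width: 0.998
```

Request:
send_rows(rows=[[[0,0,0,-8,0,0,100],[0,0,0,-16,0,0,100],[0,0,0,-21,0,0,100],[0,0,0,-22,0,0,100],[0,0,0,-22,0,0,100],[0,0,0,-22,0,0,100],[0,0,0,-22,0,0,100],[0,0,0,-22,0,0,100]]])

```text
clock: 40.2
position: [0.5999, 0.05, 0.2995]
ee_rot: [-0.043, 1.571, 0.043]
force: [-0.7, -0.6, 0.6]
width: 1.002
```

Run:
```python
from h import *
np.set_printoptions(precision=1,suppress=True)
st();optics.get_image('wrist');st()
T=pose();im,d=optics.get_image('wrist');save('w19',im);np.save('w19T.npy',T);np.save('w19.npy',d);Tc=camT('wrist',T)
for r in finder.place_of('wrist','well0')[:6]:
    print(r['confidence'],r['xy'],atz('wrist',r['xy'],.08,Tc)*1000)
st();go((560,320,300),47)
P=(cloud('wrist',d,Tc)*1000).reshape(-1,3);Q=P[(P[:,2]>140)&(P[:,2]<150)&(np.hypot(P[:,0]-617,P[:,1]-114)<30)]
print('ref top',len(Q),np.median(Q[:,2]),cv2.minEnclosingCircle(Q[:,:2].astype(np.float32)))
g=cv2.cvtColor(im[150:330,280:370],cv2.COLOR_RGB2GRAY);cv2.imwrite('pics/c19.png',cv2.resize(g,None,fx=3,fy=3,interpolation=cv2.INTER_CUBIC))
```

```text
t 40.2 tcp mm [599.9  50.  299.5] jaw deg 3.12 x-axis [-0. -0. -1.] F [-0.7 -0.6  0.6] M [-0.  -0.1  0. ] w mm 92.2 q [ 0.1  0.4 -0.4  1.5  0.2  1.3 -0.3]
t 40.25 tcp mm [599.9  50.  299.5] jaw deg 3.13 x-axis [-0. -0. -1.] F [ 0.5  0.3 -0.1] M [ 0.  -0.2 -0. ] w mm 91.8 q [ 0.1  0.4 -0.4  1.5  0.2  1.3 -0.3]
0.92 [337.1, 200.3] [622.9  12.6  80. ]
0.75 [336.4, 306.2] [ 631.7 -127.7   80. ]
0.74 [426.5, 285.9] [742.7 -93.   80. ]
0.62 [336.4, 271.0] [628.3 -78.   80. ]
0.61 [337.0, 237.3] [626.  -33.4  80. ]
t 40.35 tcp mm [599.9  50.  299.5] jaw deg 3.14 x-axis [-0. -0. -1.] F [-0.1  0.4 -0.6] M [-0.  -0.1 -0. ] w mm 92.0 q [ 0.1  0.4 -0.4  1.5  0.2  1.3 -0.3]
shift [ -0.5 271.8 -25.1] turn [-43.9  -0.   -0. ] |d| 273 43.9
ref top 989 144.31823695527945 ((617.8826904296875, 113.53545379638672), 15.926796913146973)
```

View pics/w19.png

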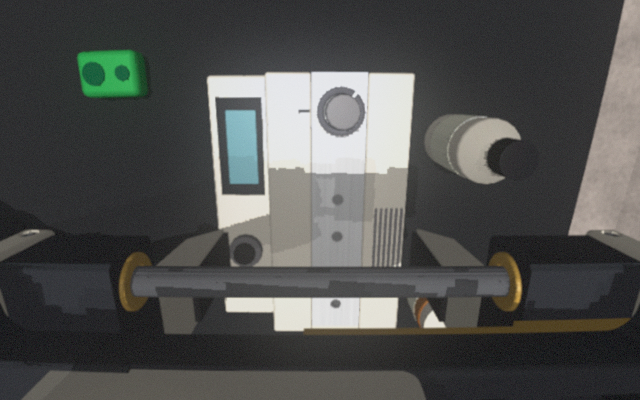

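Run:
```python
from h import *
np.set_printoptions(precision=1,suppress=True)
im=cv2.imread('pics/w19.png',0).astype(float);Tc=camT('wrist',np.load('w19T.npy'))
for u,v in [(337,199.5),(337,237),(336,303.5)]:
    y0,x0=int(v)-9,int(u)-9; w=im[y0:y0+19,x0:x0+19]; m=np.clip(np.median(w)-15-w,0,None)
    yy,xx=np.mgrid[y0:y0+19,x0:x0+19]; c=((xx*m).sum()/m.sum(),(yy*m).sum()/m.sum())
    print(np.array(c),m.sum(),atz('wrist',c,.08,Tc)*1000)
c0=np.array([617.6,113.8])
for yaw in (2.7,2.93,3.1):
    a=np.radians(yaw); print(yaw,[ (c0-D*np.array([-np.sin(a),np.cos(a)])).round(1) for D in (100,146,192,238)])
```

```text
[337.5 199.3] 1655.0 [623.3  13.7  80. ]
[336.6 236.2] 2651.0 [625.4 -32.   80. ]
[335.7 298.4] 11935.0 [ 630.  -116.4   80. ]
2.7 [array([622.3,  13.9]), array([624.5, -32. ]), array([626.6, -78. ]), array([ 628.8, -123.9])]
2.93 [array([622.7,  13.9]), array([625.1, -32. ]), array([627.4, -77.9]), array([ 629.8, -123.9])]
3.1 [array([623. ,  13.9]), array([625.5, -32. ]), array([628. , -77.9]), array([ 630.5, -123.9])]
```

Run:
```python
from h import *
im,d=optics.get_image('top');C=cloud('top',d,camT('top'))*1000;heads(C);rackfit(C);st();go((592,335,200),47)
```

```text
n 61 ztop 117.9 circ [417.  332.6] 8.0 mean [416.5 332.5 115.8]
n 55 ztop 117.7 circ [460.6 333.1] 7.0 mean [460.6 333.6 115.6]
n 57 ztop 116.5 circ [549.2 335.4] 7.4 mean [548.9 335.5 114.8]
n 56 ztop 118.0 circ [590.  336.2] 6.7 mean [589.8 336.5 115.6]
rack ((503.640869140625, 335.4779052734375), (238.45606994628906, 70.40349578857422), 0.936322808265686) 69.51454541111745
t 40.4 tcp mm [599.9  49.9 299.5] jaw deg 3.15 x-axis [-0. -0. -1.] F [ 0.  -0.2 -0.7] M [-0.02 -0.09  0.05] w mm 92.1 q [ 0.13  0.39 -0.43  1.49  0.16  1.3  -0.26]
shift [ 99.5 285.1   7.8] turn [-4.385e+01 -2.000e-02 -0.000e+00] |d| 302 43.9
```

Request:
send_rows(rows=[[[0,25,0,-3,0,0,100],[0,65,1,-10,0,0,100],[0,110,2,-17,0,0,100],[20,155,4,-24,0,0,90],[45,200,6,-31,0,0,80],[75,240,7,-38,0,0,70],[95,270,8,-43,0,0,65],[100,285,8,-43.9,0,0,65]]])

```text
clock: 41.2
position: [0.5899, 0.3376, 0.1964]
ee_rot: [-0.646, 1.477, 0.648]
force: [0.8, -0.2, 0.3]
width: 0.656
```

Request:
send_rows(rows=[[[0,0,0,0,0,0,65],[0,0,0,0,0,0,65],[0,0,0,0,0,0,65],[0,0,0,0,0,0,65],[0,0,0,0,0,0,65],[0,0,0,0,0,0,65],[0,0,0,0,0,0,65],[0,0,0,0,0,0,65]]])

```text
clock: 42.0
position: [0.5922, 0.3348, 0.1996]
ee_rot: [-0.642, 1.474, 0.642]
force: [-0.6, -0.1, -0.2]
width: 0.65
```

Run:
```python
from h import *
st();optics.get_image('wrist');T=pose();im,d=optics.get_image('wrist');save('w20',im);C=cloud('wrist',d,camT('wrist',T))*1000;heads(C);st();go((592.5,335.7,78),47)
```

```text
t 42.0 tcp mm [592.2 334.8 199.6] jaw deg 47.05 x-axis [-0. -0. -1.] F [-0.6 -0.1 -0.2] M [ 0.06 -0.1  -0.  ] w mm 59.8 q [-0.23  0.62 -0.6   1.42  0.36  1.21 -0.05]
n 986 ztop 116.1 circ [417.4 332.2] 8.4 mean [417.8 332.8 114.9]
n 764 ztop 116.2 circ [461.1 333.6] 8.2 mean [461.6 333.9 115. ]
n 497 ztop 116.5 circ [548.5 334.9] 8.0 mean [548.5 335.3 115.3]
n 522 ztop 116.5 circ [592.4 335.7] 8.0 mean [592.1 336.1 115.3]
t 42.1 tcp mm [592.1 334.9 199.4] jaw deg 47.06 x-axis [-0. -0. -1.] F [ 0.7 -0.1  0.7] M [ 0.04 -0.15  0.05] w mm 60.2 q [-0.23  0.62 -0.6   1.42  0.36  1.21 -0.05]
shift [121.4   0.2   0.8] turn [ 0.06 -0.02 -0.02] |d| 121 0.1
```

View pics/w20.png

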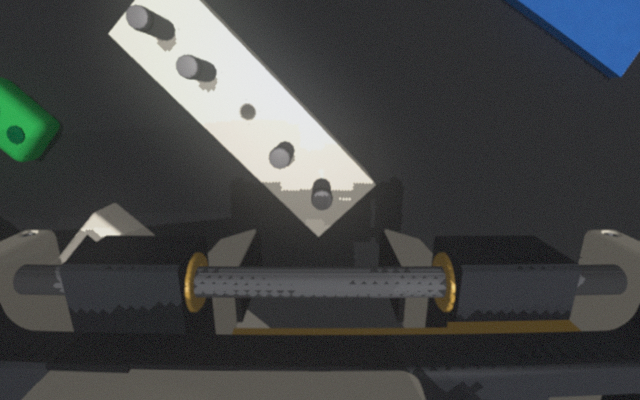

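Request:
send_rows(rows=[[[20,0,0.8,0,0,0,65],[50,0,0.8,0,0,0,65],[80,0,0.8,0,0,0,65],[105,0,0.8,0,0,0,60],[117,0,0.8,0,0,0,55],[121,0,0.8,0,0,0,50],[121,0,0.8,0,0,0,8],[121,0,0.8,0,0,0,8]]], grip_force=20)

```text
clock: 42.9
position: [0.5934, 0.3362, 0.0799]
ee_rot: [-0.641, 1.472, 0.642]
force: [-0.3, 1.0, 0.2]
width: 0.375
```

Request:
send_rows(rows=[[[0,0,0,0,0,0,8],[0,0,0,0,0,0,8],[0,0,0,0,0,0,8],[0,0,0,0,0,0,8],[0,0,0,0,0,0,8],[0,0,0,0,0,0,8],[0,0,0,0,0,0,8],[0,0,0,0,0,0,8]]])

```text
clock: 43.7
position: [0.5931, 0.3357, 0.0792]
ee_rot: [-0.641, 1.473, 0.642]
force: [0.5, -0.5, 6.0]
width: 0.166
```

Run:
```python
from h import *
st()
```

```text
t 43.7 tcp mm [593.1 335.7  79.2] jaw deg 47.05 x-axis [ 0.001  0.001 -1.   ] F [ 0.5 -0.5  6. ] M [-0.09 -0.07 -0.01] w mm 15.3 q [-0.25  0.73 -0.56  1.54  0.44  1.   -0.12]
```

Run:
```python
from h import *
go((630,-123.9,240),47);go((610,210,240),47)
```

```text
shift [-161.  -340.2 -311.2] turn [0.05 0.05 0.01] |d| 488 0.1
shift [-160.8  -98.1  -80.4] turn [0.05 0.05 0.01] |d| 205 0.1
```

Request:
send_rows(rows=[[[-15,0,0,0,0,0,8],[-50,0,0,0,0,0,8],[-90,0,0,0,0,0,8],[-130,-15,-13,0,0,0,8],[-155,-40,-36,0,0,0,8],[-161,-70,-63,0,0,0,8],[-161,-102,-93,0,0,0,8],[-161,-135,-123,0,0,0,8]]])

```text
clock: 44.5
position: [0.6075, 0.1522, 0.2408]
ee_rot: [-0.642, 1.473, 0.642]
force: [0.5, -0.2, -0.8]
width: 0.174
```

Request:
send_rows(rows=[[[0,-33,-30,0,0,0,8],[0,-66,-60,0,0,0,8],[0,-100,-90,0,0,0,8],[0,-133,-120,0,0,0,8],[0,-163,-149,0,0,0,8],[0,-188,-172,0,0,0,8],[0,-201,-184,0,0,0,8],[0,-205,-188,0,0,0,8]]])

```text
clock: 45.3
position: [0.6296, -0.1258, 0.2397]
ee_rot: [-0.64, 1.475, 0.639]
force: [1.0, 0.2, -0.8]
width: 0.166
```

Request:
send_rows(rows=[[[0,0,0,0,0,0,8],[10,0,0,0,0,0,8],[30,0,0,0,0,0,8],[50,0,0,0,0,0,8],[65,0,0,0,0,0,8],[75,0,0,0,0,0,8],[75,0,0,0,0,0,8],[75,0,0,0,0,0,8]]])

```text
clock: 46.1
position: [0.6301, -0.1233, 0.1649]
ee_rot: [-0.642, 1.473, 0.642]
force: [-0.8, -0.4, -0.8]
width: 0.169
```

Run:
```python
from h import *
st();go((630,-123.9,140),47)
im,d=optics.get_image('wrist');save('w21',im);st()
```

```text
t 46.1 tcp mm [ 630.1 -123.3  164.9] jaw deg 47.09 x-axis [ 0.  0. -1.] F [-0.8 -0.4 -0.8] M [-0.03 -0.12  0.01] w mm 15.6 q [ 0.47  0.58 -0.56  1.57  0.34  1.09  0.65]
shift [24.9 -0.3 -0.5] turn [ 0.09  0.01 -0.  ] |d| 25 0.1
t 46.15 tcp mm [ 630.3 -123.5  165.3] jaw deg 47.07 x-axis [ 0.001  0.    -1.   ] F [ 0.1  0.5 -1.1] M [ 0.08 -0.13  0.02] w mm 15.4 q [ 0.47  0.58 -0.56  1.57  0.34  1.09  0.65]
```

View pics/w21.png

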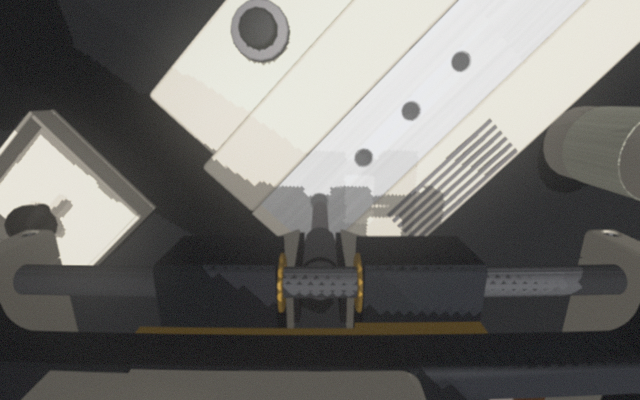

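Run:
```python
from h import *
np.set_printoptions(precision=1,suppress=True)
im=cv2.imread('pics/w21.png',0).astype(float);T=pose();Tc=camT('wrist',T)
for u,v in [(461,62),(411,111),(364,158)]:
    y0,x0=int(v)-13,int(u)-13; w=im[y0:y0+27,x0:x0+27]; m=(w<np.median(w)-40).astype(float)
    yy,xx=np.mgrid[y0:y0+27,x0:x0+27]; c=((xx*m).sum()/m.sum(),(yy*m).sum()/m.sum())
    print(np.array(c),m.sum(),atz('wrist',c,.08,Tc)*1000)
```

```text
[460.4  61. ] 292.0 [623.2  13.2  80. ]
[410.4 110.5] 278.0 [625.5 -32.7  80. ]
[363.2 157.2] 243.0 [627.8 -78.5  80. ]
```

Request:
send_rows(rows=[[[4,-0.5,-0.5,0,0,0,8],[10,-0.5,-0.5,0,0,0,8],[14,-0.5,-0.5,0,0,0,8],[18,-0.5,-0.5,0,0,0,8],[22,-0.5,-0.5,0,0,0,8],[26,-0.5,-0.5,0,0,0,8],[30,-0.5,-0.5,0,0,0,8],[34,-0.5,-0.5,0,0,0,8]]])

```text
clock: 46.95
position: [0.6298, -0.1245, 0.1301]
ee_rot: [-0.642, 1.474, 0.642]
force: [-0.1, 0.0, 0.2]
width: 0.165
```

Run:
```python
from h import *
st();go((630,-124.1,88),47)
```

```text
t 46.95 tcp mm [ 629.8 -124.5  130.1] jaw deg 47.06 x-axis [-0.  0. -1.] F [-0.1  0.   0.2] M [ 0.08 -0.15 -0.  ] w mm 15.2 q [ 0.47  0.61 -0.55  1.6   0.36  1.02  0.63]
shift [42.1  0.1  0.4] turn [ 0.06 -0.01 -0.01] |d| 42 0.1
```

Request:
send_rows(rows=[[[7,0,0.2,0,0,0,8],[14,0,0.2,0,0,0,8],[21,0,0.2,0,0,0,8],[28,0,0.2,0,0,0,8],[34,0,0.2,0,0,0,8],[39,0,0.2,0,0,0,8],[42,0,0.2,0,0,0,8],[43,0,0.2,0,0,0,8]]])

```text
clock: 47.75
position: [0.6301, -0.1244, 0.0889]
ee_rot: [-0.642, 1.474, 0.641]
force: [-7.4, -0.1, 19.3]
width: 0.163
```

Run:
```python
from h import *
st()
```

```text
t 47.75 tcp mm [ 630.1 -124.4   88.9] jaw deg 47.05 x-axis [ 0.    -0.001 -1.   ] F [-7.4 -0.1 19.3] M [-0.07  1.6  -0.06] w mm 15.0 q [ 0.45  0.66 -0.53  1.64  0.39  0.95  0.61]
```

Request:
send_rows(rows=[[[-1,0,0,0,0,0,45],[-1,0,0,0,0,0,45],[-1,0,0,0,0,0,45],[-1,0,0,0,0,0,45],[-20,0,0,0,0,0,50],[-50,0,0,0,0,0,60],[-90,0,0,0,0,0,60],[-125,15,15,0,0,0,60]]])

```text
clock: 48.55
position: [0.6291, -0.1067, 0.2136]
ee_rot: [-0.639, 1.476, 0.637]
force: [1.1, 0.7, 0.0]
width: 0.595
```

Run:
```python
from h import *
st();im,d=optics.get_image('top');C=cloud('top',d,camT('top'))*1000;heads(C)
P=C.reshape(-1,3);Q=P[(P[:,2]>110)&(P[:,2]<132)&(np.hypot(P[:,0]-630,P[:,1]+124)<15)];print(len(Q), Q.max(0) if len(Q) else 0)
st();go((548.7,334.9,200),47)
save('t22',im)
```

```text
t 48.55 tcp mm [ 629.1 -106.7  213.6] jaw deg 46.79 x-axis [-0.001 -0.002 -1.   ] F [1.1 0.7 0. ] M [ 0.03 -0.2   0.01] w mm 54.8 q [ 0.46  0.53 -0.57  1.52  0.31  1.18  0.64]
n 63 ztop 117.0 circ [416.  332.5] 8.4 mean [416.1 332.3 114.8]
n 54 ztop 118.3 circ [460.1 333.4] 6.8 mean [460.7 333.2 116.2]
n 58 ztop 118.0 circ [549.3 335.7] 6.8 mean [549.  335.5 115.5]
22 [ 632.28613522 -114.89334126  131.09105956]
t 48.6 tcp mm [631.8 -99.  220.4] jaw deg 47.15 x-axis [ 0.008  0.002 -1.   ] F [1.9 5.  4.7] M [ 0.33 -0.35 -0.06] w mm 55.1 q [ 0.45  0.53 -0.58  1.51  0.3   1.18  0.64]
shift [ 20.4 356.1 261.5] turn [0.15 0.38 0.27] |d| 442 0.5
```

View pics/t22.png

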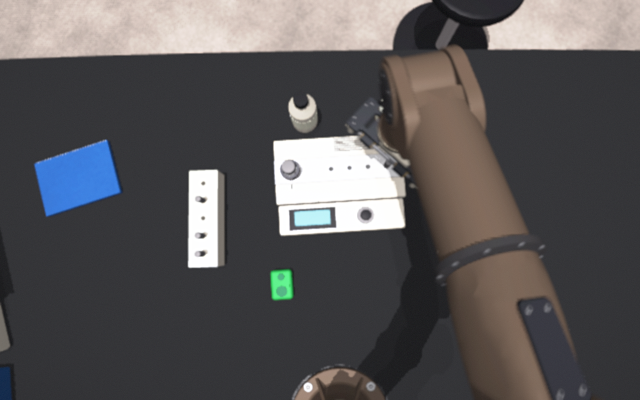

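Request:
send_rows(rows=[[[-8,20,15,0,0,0,65],[-8,52,39,0,0,0,65],[-8,88,65,0,0,0,65],[-8,124,92,0,0,0,65],[-8,160,119,0,0,0,65],[-8,196,145,0,0,0,65],[-8,232,172,0,0,0,65],[-8,268,199,0,0,0,65]]])

```text
clock: 49.4
position: [0.5679, 0.2268, 0.2203]
ee_rot: [-0.642, 1.474, 0.642]
force: [0.6, -0.9, -0.2]
width: 0.651
```

Request:
send_rows(rows=[[[5,34,25,0,0,0,65],[12,62,46,0,0,0,65],[20,82,60,0,0,0,65],[20,89,66,0,0,0,65],[20,90,66.5,0,0,0,65],[20,90,66.5,0,0,0,65],[20,90,66.5,0,0,0,65],[20,90,66.5,0,0,0,65]]])

```text
clock: 50.2
position: [0.5489, 0.3335, 0.2008]
ee_rot: [-0.64, 1.474, 0.639]
force: [-0.3, -0.5, 0.5]
width: 0.649
```

Run:
```python
from h import *
st();T=pose();im,d=optics.get_image('wrist');C=cloud('wrist',d,camT('wrist',T))*1000;heads(C);st();go((548.7,334.9,78),47)
```

```text
t 50.2 tcp mm [548.9 333.5 200.8] jaw deg 46.93 x-axis [ 0. -0. -1.] F [-0.3 -0.5  0.5] M [ 0.02 -0.2   0.  ] w mm 59.7 q [-0.23  0.56 -0.63  1.52  0.35  1.17 -0.1 ]
n 755 ztop 116.2 circ [416.7 332.5] 8.3 mean [417.4 333.1 115. ]
n 576 ztop 116.4 circ [460.5 333.9] 8.2 mean [460.9 334.  115.1]
n 515 ztop 116.5 circ [548.2 334.7] 8.1 mean [547.9 334.8 115.3]
t 50.25 tcp mm [548.7 333.8 200.8] jaw deg 46.95 x-axis [ 0. -0. -1.] F [-0.2 -0.7  0.2] M [ 0.   -0.12 -0.01] w mm 59.5 q [-0.23  0.56 -0.63  1.52  0.35  1.17 -0.1 ]
shift [122.8   0.8   0.8] turn [-0.05 -0.    0.03] |d| 123 0.1
```

Request:
send_rows(rows=[[[20,0.5,0.4,0,0,0,65],[50,0.5,0.4,0,0,0,65],[80,0.5,0.4,0,0,0,65],[105,0.5,0.4,0,0,0,55],[118,0.5,0.4,0,0,0,45],[122,0.5,0.4,0,0,0,40],[122,0.5,0.4,0,0,0,8],[122,0.5,0.4,0,0,0,8]]])

```text
clock: 51.05
position: [0.5485, 0.3363, 0.0799]
ee_rot: [-0.641, 1.472, 0.642]
force: [-0.6, 1.2, -0.3]
width: 0.274
```

Request:
send_rows(rows=[[[0,0,0,0,0,0,8],[0,0,0,0,0,0,8],[0,0,0,0,0,0,8],[0,0,0,0,0,0,8],[0,0,0,0,0,0,8],[0,0,0,0,0,0,8],[0,0,0,0,0,0,8],[0,0,0,0,0,0,8]]])

```text
clock: 51.85
position: [0.5485, 0.3363, 0.0797]
ee_rot: [-0.641, 1.472, 0.642]
force: [-1.0, -0.2, 7.0]
width: 0.17
```

Run:
```python
from h import *
st();go((627.6,-78.2,240),47)
```

```text
t 51.85 tcp mm [548.5 336.3  79.7] jaw deg 47.06 x-axis [ 0.001  0.001 -1.   ] F [-1.  -0.2  7. ] M [-0.12 -0.05 -0.02] w mm 15.7 q [-0.26  0.68 -0.58  1.64  0.44  0.95 -0.18]
shift [-160.6 -340.3 -249.2] turn [0.06 0.1  0.02] |d| 451 0.1
```

Run:
```python
from h import *
go((627,-77.7,240),47)
```

```text
shift [-160.6 -339.6 -249.2] turn [0.06 0.1  0.02] |d| 451 0.1
```

Request:
send_rows(rows=[[[-15,0,0,0,0,0,8],[-50,0,0,0,0,0,8],[-90,0,0,0,0,0,8],[-130,-15,-11,0,0,0,8],[-155,-42,-31,0,0,0,8],[-160,-74,-54,0,0,0,8],[-160,-108,-79,0,0,0,8],[-160,-143,-105,0,0,0,8]]])

```text
clock: 52.65
position: [0.581, 0.1603, 0.2399]
ee_rot: [-0.642, 1.473, 0.642]
force: [2.4, 0.4, -0.6]
width: 0.168
```

Request:
send_rows(rows=[[[0,-35,-26,0,0,0,8],[0,-70,-51,0,0,0,8],[0,-105,-77,0,0,0,8],[0,-140,-103,0,0,0,8],[0,-170,-125,0,0,0,8],[0,-188,-138,0,0,0,8],[0,-195,-143,0,0,0,8],[0,-196.5,-144,0,0,0,8]]])

```text
clock: 53.45
position: [0.6267, -0.0783, 0.2389]
ee_rot: [-0.641, 1.474, 0.641]
force: [0.7, 0.0, 0.3]
width: 0.173
```

Request:
send_rows(rows=[[[0,0,0,0,0,0,8],[10,0,0,0,0,0,8],[30,0,0,0,0,0,8],[50,0,0,0,0,0,8],[65,0,0,0,0,0,8],[75,0,0,0,0,0,8],[75,0,0,0,0,0,8],[75,0,0,0,0,0,8]]])

```text
clock: 54.25
position: [0.627, -0.0775, 0.1639]
ee_rot: [-0.642, 1.474, 0.642]
force: [-0.6, -0.3, -0.1]
width: 0.172
```

Run:
```python
from h import *
st();go((627,-77.7,130),47)
im,d=optics.get_image('wrist');save('w23',im);st()
```

```text
t 54.25 tcp mm [627.  -77.5 163.9] jaw deg 47.08 x-axis [ 0.  0. -1.] F [-0.6 -0.3 -0.1] M [ 0.02 -0.19  0.02] w mm 15.8 q [ 0.41  0.57 -0.57  1.6   0.33  1.08  0.58]
shift [33.9 -0.1 -0.2] turn [ 0.08  0.01 -0.  ] |d| 34 0.1
t 54.3 tcp mm [627.3 -77.6 164.3] jaw deg 47.07 x-axis [ 0.001  0.    -1.   ] F [ 0.5  1.1 -0.8] M [ 0.03 -0.2   0.  ] w mm 15.6 q [ 0.41  0.57 -0.57  1.6   0.33  1.08  0.58]
```

View pics/w23.png

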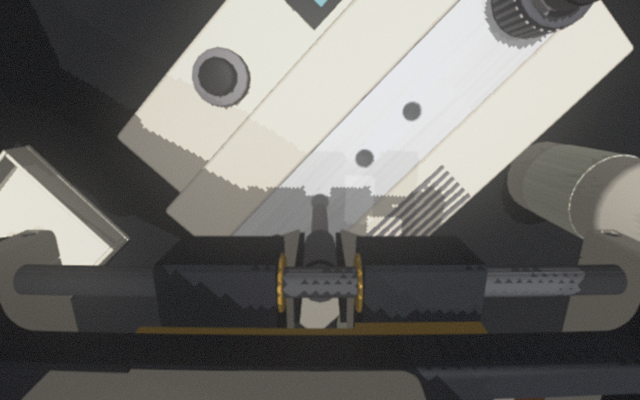

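Request:
send_rows(rows=[[[4,-0.2,-0.2,0,0,0,8],[10,-0.2,-0.2,0,0,0,8],[14,-0.2,-0.2,0,0,0,8],[18,-0.2,-0.2,0,0,0,8],[22,-0.2,-0.2,0,0,0,8],[26,-0.2,-0.2,0,0,0,8],[30,-0.2,-0.2,0,0,0,8],[34,-0.2,-0.2,0,0,0,8]]])

```text
clock: 55.1
position: [0.6268, -0.0781, 0.1291]
ee_rot: [-0.642, 1.474, 0.642]
force: [-0.1, 0.0, -0.9]
width: 0.166
```

Run:
```python
from h import *
st();go((627,-77.7,89),47)
```

```text
t 55.1 tcp mm [626.8 -78.1 129.1] jaw deg 47.06 x-axis [-0. -0. -1.] F [-0.1  0.  -0.9] M [ 0.06 -0.16 -0.01] w mm 15.3 q [ 0.4   0.6  -0.55  1.63  0.36  1.01  0.56]
shift [40.1  0.1  0.5] turn [ 0.06 -0.01 -0.01] |d| 40 0.1
```

Request:
send_rows(rows=[[[7,0,0.2,0,0,0,8],[14,0,0.2,0,0,0,8],[21,0,0.2,0,0,0,8],[28,0,0.2,0,0,0,8],[34,0,0.2,0,0,0,8],[38,0,0.2,0,0,0,8],[41,0,0.2,0,0,0,8],[41.5,0,0.2,0,0,0,8]]])

```text
clock: 55.9
position: [0.627, -0.078, 0.0894]
ee_rot: [-0.642, 1.474, 0.641]
force: [-7.2, -0.4, 16.4]
width: 0.164
```

Run:
```python
from h import *
st()
```

```text
t 55.9 tcp mm [627.  -78.   89.4] jaw deg 47.05 x-axis [ 0.    -0.001 -1.   ] F [-7.2 -0.4 16.4] M [-0.18  1.32 -0.07] w mm 15.1 q [ 0.39  0.64 -0.54  1.67  0.39  0.94  0.53]
```

Seated. Release, lift, and go to the next probe at (460.7, 333.7).

Request:
send_rows(rows=[[[-1,0,0,0,0,0,45],[-1,0,0,0,0,0,45],[-1,0,0,0,0,0,45],[-1,0,0,0,0,0,45],[-20,0,0,0,0,0,50],[-50,0,0,0,0,0,60],[-90,0,0,0,0,0,60],[-125,10,5,0,0,0,60]]])

```text
clock: 56.7
position: [0.6232, -0.0691, 0.2143]
ee_rot: [-0.641, 1.475, 0.64]
force: [0.9, -0.1, -0.8]
width: 0.597
```

Run:
```python
from h import *
st();im,d=optics.get_image('top');C=cloud('top',d,camT('top'))*1000;heads(C)
T=pose();T[:3,:3]=Rdes(47.06);T[:3,3]=np.array([627-.731*10+.682*5,-78+.682*10+.731*5,88+124.5])/1000
go((460.7,333.7,200),47,cmd=T)
```

```text
t 56.7 tcp mm [623.2 -69.1 214.3] jaw deg 46.93 x-axis [-0.    -0.001 -1.   ] F [ 0.9 -0.1 -0.8] M [ 0.02 -0.16  0.03] w mm 55.0 q [ 0.41  0.52 -0.58  1.55  0.3   1.17  0.59]
n 64 ztop 117.7 circ [423.  354.1] 7.5 mean [422.7 354.2 115.7]
n 66 ztop 117.1 circ [466.8 355.4] 8.1 mean [466.8 355.4 114.9]
shift [ 12.5 392.2 183.1] turn [0.06 0.   0.  ] |d| 433 0.1
```

The rack has been knocked: the remaining heads moved to about (423,354) and (467,355). I retarget to the new position.

Run:
```python
from h import *
T=pose();T[:3,:3]=Rdes(47.06);T[:3,3]=np.array([627-.731*10+.682*5,-78+.682*10+.731*5,88+124.5])/1000
go((467,355,200),47,cmd=T)
```

```text
shift [ 12.5 402.1 203. ] turn [0.06 0.   0.  ] |d| 451 0.1
```

Request:
send_rows(rows=[[[-8,20,10,0,0,0,65],[-8,56,28,0,0,0,65],[-8,96,48,0,0,0,65],[-8,136,68,0,0,0,65],[-8,176,89,0,0,0,65],[-8,216,109,0,0,0,65],[-8,256,129,0,0,0,65],[-8,296,149,0,0,0,65]]])

```text
clock: 57.55
position: [0.507, 0.2448, 0.2209]
ee_rot: [-0.642, 1.474, 0.642]
force: [0.9, 0.3, 0.3]
width: 0.649
```

Request:
send_rows(rows=[[[5,38,19,0,0,0,65],[12,72,36,0,0,0,65],[20,96,49,0,0,0,65],[20,105,53,0,0,0,65],[20,106,54,0,0,0,65],[20,106,54,0,0,0,65],[20,106,54,0,0,0,65],[20,106,54,0,0,0,65]]])

```text
clock: 58.35
position: [0.468, 0.3536, 0.2012]
ee_rot: [-0.64, 1.474, 0.639]
force: [-0.2, 0.2, -0.3]
width: 0.65
```

Run:
```python
from h import *
st();optics.get_image('wrist');T=pose();im,d=optics.get_image('wrist');C=cloud('wrist',d,camT('wrist',T))*1000;heads(C);rackfit(C,yr=(280,420));st();go((467,355,78),47);save('w24',im)
```

```text
t 58.35 tcp mm [468.  353.6 201.2] jaw deg 46.93 x-axis [ 0. -0. -1.] F [-0.2  0.2 -0.3] M [ 0.06 -0.19  0.  ] w mm 59.8 q [-0.27  0.48 -0.67  1.66  0.33  1.11 -0.22]
n 493 ztop 116.4 circ [423.4 353.9] 8.1 mean [423.1 354.2 115.3]
n 509 ztop 116.4 circ [467.1 355.1] 8.0 mean [466.6 355.5 115.3]
rack ((493.9833068847656, 355.69488525390625), (206.06292724609375, 71.19234466552734), 1.912007451057434) 69.69721918895222
t 58.45 tcp mm [467.7 354.1 201.2] jaw deg 46.97 x-axis [ 0. -0. -1.] F [-0.2 -0.9 -0.1] M [ 0.03 -0.14 -0.05] w mm 59.7 q [-0.27  0.48 -0.67  1.66  0.33  1.11 -0.22]
shift [123.2   1.2   0.2] turn [-0.03 -0.    0.01] |d| 123 0.0
```

View pics/w24.png

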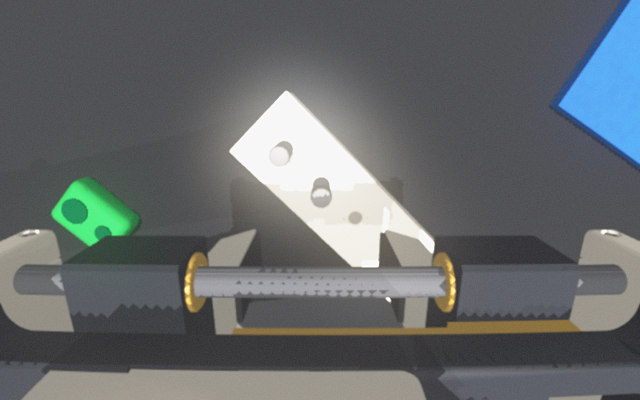

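Request:
send_rows(rows=[[[20,0,0,0,0,0,65],[50,0,-0.3,0,0,0,65],[80,0,-0.3,0,0,0,65],[105,0,-0.3,0,0,0,55],[118,0,-0.3,0,0,0,45],[122.5,0,-0.3,0,0,0,40],[122.5,0,-0.3,0,0,0,30],[122.5,0,-0.3,0,0,0,8]]])

```text
clock: 59.25
position: [0.4673, 0.3554, 0.0797]
ee_rot: [-0.641, 1.472, 0.642]
force: [0.6, 0.3, 0.3]
width: 0.276
```

Run:
```python
from h import *
st()
```

```text
t 59.25 tcp mm [467.3 355.4  79.7] jaw deg 47.05 x-axis [ 0.001  0.001 -1.   ] F [0.6 0.3 0.3] M [ 0.03 -0.17 -0.01] w mm 25.4 q [-0.32  0.61 -0.61  1.79  0.44  0.88 -0.31]
```

Request:
send_rows(rows=[[[0,0,0,0,0,0,8],[0,0,0,0,0,0,8],[0,0,0,0,0,0,8],[0,0,0,0,0,0,8],[0,0,0,0,0,0,8],[0,0,0,0,0,0,8],[0,0,0,0,0,0,8],[0,0,0,0,0,0,8]]])

```text
clock: 60.05
position: [0.4673, 0.3553, 0.0796]
ee_rot: [-0.641, 1.472, 0.642]
force: [0.2, -1.5, 7.7]
width: 0.17
```

Run:
```python
from h import *
st();go((625.3,-32.2,240),47)
```

```text
t 60.05 tcp mm [467.3 355.3  79.6] jaw deg 47.05 x-axis [ 0.001  0.001 -1.   ] F [ 0.2 -1.5  7.7] M [-0.2  -0.02 -0.04] w mm 15.6 q [-0.32  0.61 -0.61  1.79  0.44  0.88 -0.31]
shift [-160.6 -379.7 -175.8] turn [0.05 0.09 0.01] |d| 448 0.1
```

Request:
send_rows(rows=[[[-15,0,0,0,0,0,8],[-50,0,0,0,0,0,8],[-90,0,0,0,0,0,8],[-130,-16,-8,0,0,0,8],[-155,-46,-21,0,0,0,8],[-160,-82,-38,0,0,0,8],[-160,-120,-56,0,0,0,8],[-160,-160,-74,0,0,0,8]]])

```text
clock: 60.85
position: [0.5336, 0.1905, 0.24]
ee_rot: [-0.643, 1.473, 0.643]
force: [0.6, -0.6, 0.9]
width: 0.173
```

Request:
send_rows(rows=[[[0,-40,-19,0,0,0,8],[0,-80,-37,0,0,0,8],[0,-120,-56,0,0,0,8],[0,-158,-73,0,0,0,8],[0,-190,-88,0,0,0,8],[0,-210,-97,0,0,0,8],[0,-218,-101,0,0,0,8],[0,-219.7,-101.8,0,0,0,8]]])

```text
clock: 61.65
position: [0.6249, -0.0332, 0.2388]
ee_rot: [-0.641, 1.474, 0.641]
force: [0.0, -0.6, -0.1]
width: 0.172
```

Request:
send_rows(rows=[[[0,0,0,0,0,0,8],[10,0,0,0,0,0,8],[30,0,0,0,0,0,8],[50,0,0,0,0,0,8],[65,0,0,0,0,0,8],[75,0,0,0,0,0,8],[75,0,0,0,0,0,8],[75,0,0,0,0,0,8]]])

```text
clock: 62.45
position: [0.6252, -0.0322, 0.1639]
ee_rot: [-0.642, 1.474, 0.642]
force: [0.6, 0.4, -0.6]
width: 0.17
```

Run:
```python
from h import *
st();go((625.3,-32.2,130),47)
im,d=optics.get_image('wrist');save('w25',im);st()
```

```text
t 62.45 tcp mm [625.2 -32.2 163.9] jaw deg 47.08 x-axis [ 0.  0. -1.] F [ 0.6  0.4 -0.6] M [ 0.05 -0.17  0.01] w mm 15.7 q [ 0.35  0.56 -0.58  1.61  0.34  1.07  0.5 ]
shift [33.9 -0.   0.1] turn [ 0.08  0.01 -0.  ] |d| 34 0.1
t 62.5 tcp mm [625.5 -32.3 164.2] jaw deg 47.07 x-axis [ 0.001  0.    -1.   ] F [ 1.3 -0.3 -0. ] M [ 0.04 -0.16  0.02] w mm 15.5 q [ 0.35  0.56 -0.58  1.61  0.34  1.07  0.5 ]
```

View pics/w25.png

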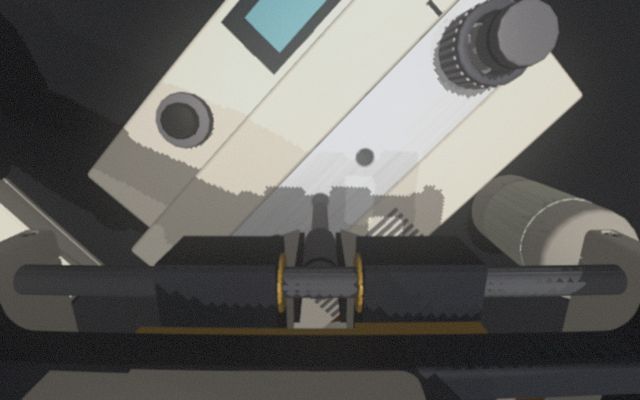

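Request:
send_rows(rows=[[[4,0,0,0,0,0,8],[10,0,0,0,0,0,8],[14,0,0,0,0,0,8],[18,0,0,0,0,0,8],[22,0,0,0,0,0,8],[26,0,0,0,0,0,8],[30,0,0,0,0,0,8],[34,0,0,0,0,0,8]]])

```text
clock: 63.3
position: [0.625, -0.0326, 0.1291]
ee_rot: [-0.642, 1.474, 0.642]
force: [-0.2, 0.0, -0.2]
width: 0.167
```

Run:
```python
from h import *
st();go((625.3,-32.2,89),47)
```

```text
t 63.3 tcp mm [625.  -32.6 129.1] jaw deg 47.06 x-axis [-0. -0. -1.] F [-0.2  0.  -0.2] M [ 0.02 -0.15 -0.02] w mm 15.3 q [ 0.34  0.6  -0.56  1.65  0.36  1.01  0.48]
shift [40.1  0.   0.6] turn [ 0.06 -0.02 -0.01] |d| 40 0.1
```

Request:
send_rows(rows=[[[7,0,0.2,0,0,0,8],[14,0,0.2,0,0,0,8],[21,0,0.2,0,0,0,8],[28,0,0.2,0,0,0,8],[34,0,0.2,0,0,0,8],[38,0,0.2,0,0,0,8],[41,0,0.2,0,0,0,8],[41.5,0,0.2,0,0,0,8]]])

```text
clock: 64.1
position: [0.6253, -0.0326, 0.0893]
ee_rot: [-0.642, 1.474, 0.641]
force: [-5.9, -0.6, 16.3]
width: 0.17
```

Run:
```python
from h import *
st()
```

```text
t 64.1 tcp mm [625.3 -32.6  89.3] jaw deg 47.05 x-axis [ 0.    -0.001 -1.   ] F [-5.9 -0.6 16.3] M [-0.28  1.32  0.06] w mm 15.6 q [ 0.32  0.64 -0.54  1.68  0.4   0.93  0.45]
```

Seated (16 N). Release, lift, and move to the last probe.

Request:
send_rows(rows=[[[-1,0,0,0,0,0,45],[-1,0,0,0,0,0,45],[-1,0,0,0,0,0,45],[-1,0,0,0,0,0,45],[-20,0,0,0,0,0,50],[-50,0,0,0,0,0,60],[-90,0,0,0,0,0,60],[-125,10,4,0,0,0,60]]])

```text
clock: 64.9
position: [0.6209, -0.0242, 0.2143]
ee_rot: [-0.64, 1.475, 0.64]
force: [0.5, 0.9, 0.8]
width: 0.6
```

Run:
```python
from h import *
st();im,d=optics.get_image('top');C=cloud('top',d,camT('top'))*1000;heads(C)
T=pose();T[:3,:3]=Rdes(47.06);T[:3,3]=np.array([625.3-.731*10+.682*4,-32.6+.682*10+.731*4,88+124.5])/1000
go((423.4,353.9,200),47,cmd=T)
```

```text
t 64.9 tcp mm [620.9 -24.2 214.3] jaw deg 46.94 x-axis [-0.    -0.001 -1.   ] F [0.5 0.9 0.8] M [-0.03 -0.15 -0.01] w mm 55.2 q [ 0.35  0.51 -0.59  1.56  0.3   1.16  0.51]
n 64 ztop 117.6 circ [422.3 353.7] 7.6 mean [422.  353.7 115.7]
shift [ 12.5 401.1 141.4] turn [0.06 0.   0.  ] |d| 425 0.1
```

Request:
send_rows(rows=[[[-8,20,7,0,0,0,65],[-8,58,20,0,0,0,65],[-8,98,34,0,0,0,65],[-8,138,48,0,0,0,65],[-8,178,63,0,0,0,65],[-8,218,77,0,0,0,65],[-8,258,91,0,0,0,65],[-8,298,105,0,0,0,65]]])

```text
clock: 65.75
position: [0.4715, 0.2588, 0.2202]
ee_rot: [-0.643, 1.476, 0.643]
force: [0.4, 1.0, 0.1]
width: 0.648
```

Request:
send_rows(rows=[[[5,38,13,0,0,0,65],[12,72,25,0,0,0,65],[20,95,34,0,0,0,65],[20,102,36,0,0,0,65],[20,103,36.4,0,0,0,65],[20,103,36.4,0,0,0,65],[20,103,36.4,0,0,0,65],[20,103,36.4,0,0,0,65]]])

```text
clock: 66.55
position: [0.4242, 0.3528, 0.2011]
ee_rot: [-0.64, 1.474, 0.64]
force: [-0.0, -0.5, -0.0]
width: 0.65
```

Run:
```python
from h import *
st();optics.get_image('wrist');T=pose();im,d=optics.get_image('wrist');C=cloud('wrist',d,camT('wrist',T))*1000;heads(C);st();go((423.3,353.9,78),47)
```

```text
t 66.55 tcp mm [424.2 352.8 201.1] jaw deg 46.94 x-axis [ 0. -0. -1.] F [-0.  -0.5 -0. ] M [ 0.02 -0.11 -0.01] w mm 59.8 q [-0.28  0.43 -0.7   1.74  0.31  1.08 -0.27]
n 516 ztop 116.5 circ [422.9 353.8] 8.3 mean [422.6 353.8 115.4]
t 66.65 tcp mm [423.9 353.2 201.1] jaw deg 46.97 x-axis [-0. -0. -1.] F [0.9 0.9 0.1] M [ 0.06 -0.18 -0.02] w mm 59.8 q [-0.28  0.43 -0.7   1.74  0.31  1.08 -0.27]
shift [1.231e+02 9.000e-01 1.000e-01] turn [-0.03 -0.01  0.  ] |d| 123 0.0
```

Request:
send_rows(rows=[[[20,0,0,0,0,0,65],[50,0.2,-0.3,0,0,0,65],[80,0.2,-0.3,0,0,0,65],[105,0.2,-0.3,0,0,0,55],[118,0.2,-0.3,0,0,0,45],[122.5,0.2,-0.3,0,0,0,40],[122.5,0.2,-0.3,0,0,0,30],[122.5,0.2,-0.3,0,0,0,8]]])

```text
clock: 67.45
position: [0.4234, 0.3545, 0.0796]
ee_rot: [-0.641, 1.473, 0.642]
force: [0.9, -0.4, 0.1]
width: 0.274
```

Request:
send_rows(rows=[[[0,0,0,0,0,0,8],[0,0,0,0,0,0,8],[0,0,0,0,0,0,8],[0,0,0,0,0,0,8],[0,0,0,0,0,0,8],[0,0,0,0,0,0,8],[0,0,0,0,0,0,8],[0,0,0,0,0,0,8]]])

```text
clock: 68.25
position: [0.4235, 0.3545, 0.0795]
ee_rot: [-0.641, 1.472, 0.642]
force: [0.5, -1.0, 7.0]
width: 0.17
```

Run:
```python
from h import *
st();go((623,13.5,240),47)
```

```text
t 68.25 tcp mm [423.5 354.5  79.5] jaw deg 47.06 x-axis [ 0.001  0.001 -1.   ] F [ 0.5 -1.   7. ] M [-0.02 -0.12 -0.01] w mm 15.6 q [-0.35  0.57 -0.63  1.88  0.44  0.84 -0.38]
shift [-160.6 -378.4 -113.4] turn [0.06 0.09 0.01] |d| 426 0.1
```

Request:
send_rows(rows=[[[-15,0,0,0,0,0,8],[-50,0,0,0,0,0,8],[-90,0,0,0,0,0,8],[-130,-16,-5,0,0,0,8],[-155,-46,-14,0,0,0,8],[-160,-82,-25,0,0,0,8],[-160,-120,-36,0,0,0,8],[-160,-160,-48,0,0,0,8]]])

```text
clock: 69.05
position: [0.5077, 0.2088, 0.2401]
ee_rot: [-0.642, 1.472, 0.643]
force: [0.0, 1.0, -0.4]
width: 0.17
```

Request:
send_rows(rows=[[[0,-40,-12,0,0,0,8],[0,-80,-24,0,0,0,8],[0,-120,-36,0,0,0,8],[0,-158,-47,0,0,0,8],[0,-190,-57,0,0,0,8],[0,-209,-63,0,0,0,8],[0,-217,-65,0,0,0,8],[0,-218.4,-65.4,0,0,0,8]]])

```text
clock: 69.85
position: [0.6228, 0.0126, 0.2389]
ee_rot: [-0.641, 1.474, 0.641]
force: [-0.1, 1.0, -1.1]
width: 0.167
```

Request:
send_rows(rows=[[[0,0,0,0,0,0,8],[10,0,0,0,0,0,8],[30,0,0,0,0,0,8],[50,0,0,0,0,0,8],[65,0,0,0,0,0,8],[75,0,0,0,0,0,8],[75,0,0,0,0,0,8],[75,0,0,0,0,0,8]]])

```text
clock: 70.65
position: [0.6229, 0.0134, 0.1639]
ee_rot: [-0.642, 1.474, 0.642]
force: [1.1, 0.5, -0.4]
width: 0.172
```

Run:
```python
from h import *
st();go((623,13.5,130),47)
im,d=optics.get_image('wrist');save('w26',im);st()
```

```text
t 70.65 tcp mm [622.9  13.4 163.9] jaw deg 47.08 x-axis [ 0.  0. -1.] F [ 1.1  0.5 -0.4] M [-0.02 -0.19 -0.  ] w mm 15.8 q [ 0.28  0.56 -0.59  1.62  0.34  1.07  0.42]
shift [33.9 -0.   0.1] turn [ 0.08  0.01 -0.01] |d| 34 0.1
t 70.7 tcp mm [623.2  13.4 164.2] jaw deg 47.07 x-axis [ 0.001  0.    -1.   ] F [-1.   0.5 -0.4] M [ 0.01 -0.12 -0.01] w mm 16.0 q [ 0.28  0.56 -0.59  1.62  0.34  1.07  0.42]
```

View pics/w26.png

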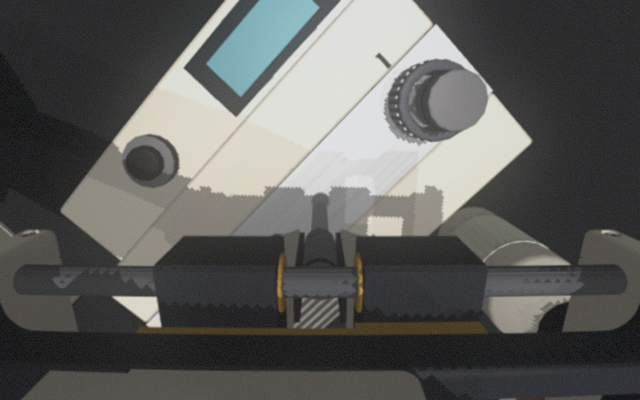

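Request:
send_rows(rows=[[[4,0,0,0,0,0,8],[10,0,0,0,0,0,8],[14,0,0,0,0,0,8],[18,0,0,0,0,0,8],[22,0,0,0,0,0,8],[26,0,0,0,0,0,8],[30,0,0,0,0,0,8],[34,0,0,0,0,0,8]]])

```text
clock: 71.5
position: [0.6227, 0.0131, 0.1291]
ee_rot: [-0.642, 1.474, 0.642]
force: [-0.2, 0.5, -1.3]
width: 0.171
```

Run:
```python
from h import *
st();go((623,13.5,89),47)
```

```text
t 71.5 tcp mm [622.7  13.1 129.1] jaw deg 47.06 x-axis [-0. -0. -1.] F [-0.2  0.5 -1.3] M [-0.03 -0.12  0.02] w mm 15.7 q [ 0.27  0.59 -0.57  1.65  0.37  1.    0.4 ]
shift [40.1  0.1  0.5] turn [ 0.06 -0.02 -0.01] |d| 40 0.1
```

Request:
send_rows(rows=[[[7,0,0.2,0,0,0,8],[14,0,0.2,0,0,0,8],[21,0,0.2,0,0,0,8],[28,0,0.2,0,0,0,8],[34,0,0.2,0,0,0,8],[38,0,0.2,0,0,0,8],[41,0,0.2,0,0,0,8],[41.5,0,0.2,0,0,0,8]]])

```text
clock: 72.3
position: [0.6229, 0.0132, 0.0893]
ee_rot: [-0.642, 1.474, 0.641]
force: [-7.1, -1.8, 17.7]
width: 0.172
```

Run:
```python
from h import *
st()
```

```text
t 72.3 tcp mm [622.9  13.2  89.3] jaw deg 47.05 x-axis [ 0.    -0.001 -1.   ] F [-7.1 -1.8 17.7] M [-0.37  1.4  -0.03] w mm 15.8 q [ 0.26  0.64 -0.55  1.69  0.4   0.93  0.37]
```

Seated. Release, rise and back off, then check everything before pressing the button.

Request:
send_rows(rows=[[[-1,0,0,0,0,0,45],[-1,0,0,0,0,0,45],[-1,0,0,0,0,0,45],[-1,0,0,0,0,0,45],[-20,0,0,0,0,0,50],[-55,0,0,0,0,0,50],[-100,0,0,0,0,0,50],[-140,0,0,0,0,0,40]]])

```text
clock: 73.1
position: [0.6227, 0.0134, 0.2296]
ee_rot: [-0.642, 1.474, 0.642]
force: [0.7, -0.1, -0.3]
width: 0.453
```

Run:
```python
from h import *
st();T=pose();T[:3,:3]=Rdes(47.06);T[:3,3]=np.array([623,13.2,88+139.5])/1000
go((503,-72,200),3,cmd=T);go((450,60,280),3,cmd=T)
```

```text
t 73.1 tcp mm [622.7  13.4 229.6] jaw deg 47.08 x-axis [-0.  0. -1.] F [ 0.7 -0.1 -0.3] M [ 0.02 -0.19  0.01] w mm 41.7 q [ 0.29  0.5  -0.61  1.54  0.3   1.2   0.46]
shift [  27.5   29.8 -144.1] turn [44.06  0.    0.  ] |d| 150 44.1
shift [-52.5 158.5 -83.6] turn [44.06  0.    0.  ] |d| 187 44.1
```

Request:
send_rows(rows=[[[-30,12,-7,6,0,0,20],[-60,35,-20,13,0,0,0],[-72,62,-36,21,0,0,0],[-72,88,-52,29,0,0,0],[-72,103,-61,37,0,0,0],[-72,108,-64,43,0,0,0],[-72,108,-64,44,0,0,0],[-72,108,-64,44,0,0,0]]])

```text
clock: 73.9
position: [0.5006, 0.0399, 0.3001]
ee_rot: [-0.044, 1.57, 0.044]
force: [0.2, 0.4, -0.4]
width: 0.007
```

Run:
```python
from h import *
np.set_printoptions(precision=1,suppress=True)
st();optics.get_image('wrist');T=pose();im,d=optics.get_image('wrist');save('w27',im);Tc=camT('wrist',T);C=cloud('wrist',d,Tc)*1000
for r in finder.place_of('wrist','start_top')[:3]:
    print(r['confidence'],r['xy'],atz('wrist',r['xy'],.045,Tc)*1000,C[int(r['xy'][1]),int(r['xy'][0])])
P=C.reshape(-1,3);Q=P[(P[:,2]>46)&(P[:,2]<70)&(np.hypot(P[:,0]-503,P[:,1]+72)<30)];print('btn',len(Q),np.percentile(Q[:,2],[10,50,90]) if len(Q) else 0,cv2.minEnclosingCircle(Q[:,:2].astype(np.float32)) if len(Q) else 0)
for n in ('top','scene'):
    im,d=optics.get_image(n);save(n+'27',im);C=cloud(n,d,camT(n))*1000;P=C.reshape(-1,3)
    Q=P[(P[:,2]>46)&(P[:,2]<70)&(np.hypot(P[:,0]-503,P[:,1]+72)<30)];print(n,'btn',len(Q),np.percentile(Q[:,2],[10,50,90]) if len(Q) else 0,cv2.minEnclosingCircle(Q[:,:2].astype(np.float32)) if len(Q) else 0)
    for w in [(622.9,13.6),(625.2,-32.2),(627.6,-78),(630,-124)]:
        Q=P[(P[:,2]>100)&(P[:,2]<140)&(np.hypot(P[:,0]-w[0],P[:,1]-w[1])<16)]; print(n,w,len(Q),np.percentile(Q[:,2],[50,95]) if len(Q) else 0)
```

```text
t 73.9 tcp mm [500.6  39.9 300.1] jaw deg 3.19 x-axis [ 0. -0. -1.] F [ 0.2  0.4 -0.4] M [ 0.  -0.1  0. ] w mm 0.7 q [ 0.2  0.2 -0.5  1.7  0.1  1.2 -0.2]
btn 4 [46.1 46.3 46.8] ((506.9989013671875, -51.364044189453125), 2.5945119857788086)
top btn 4 [49.1 50.7 52.2] ((517.342529296875, -89.29290771484375), 5.292474269866943)
top (622.9, 13.6) 0 0
top (625.2, -32.2) 0 0
top (627.6, -78) 45 [123.5 128.1]
top (630, -124) 43 [124.3 127.5]
scene btn 165 [48.3 56.2 60.4] ((509.169189453125, -72.21622467041016), 21.58692169189453)
scene (622.9, 13.6) 79 [118.7 125.4]
scene (625.2, -32.2) 82 [118.9 124.5]
scene (627.6, -78) 86 [119.5 124.4]
scene (630, -124) 85 [119.  124.6]
```

View pics/w27.png

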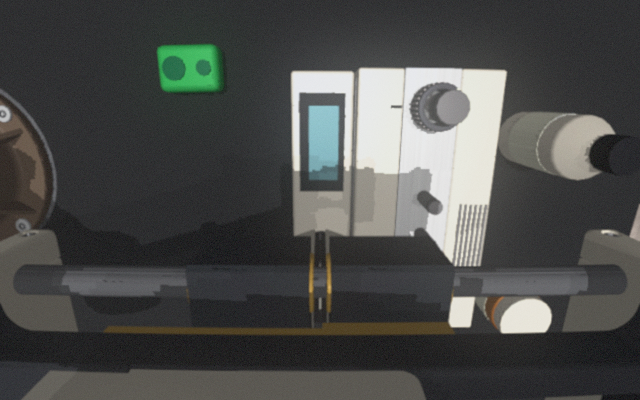

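View pics/scene27.png

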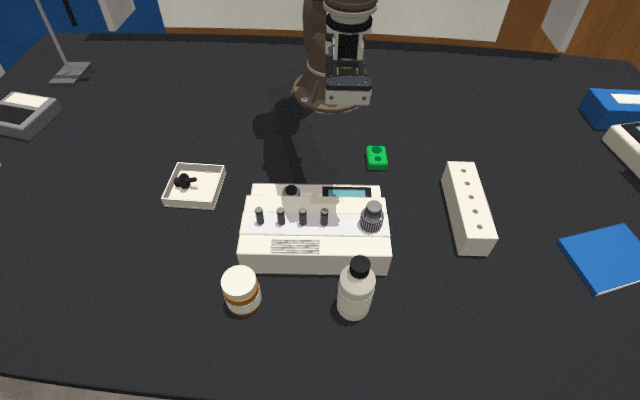

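Run:
```python
from h import *
np.set_printoptions(precision=1,suppress=True)
def fit(C,n):
    P=C.reshape(-1,3);Q=P[(P[:,2]>54)&(P[:,2]<66)&(np.hypot(P[:,0]-508,P[:,1]+72)<25)]
    print(n,len(Q),np.percentile(Q[:,2],[10,50,90]),cv2.minEnclosingCircle(Q[:,:2].astype(np.float32)),Q.mean(0)) if len(Q)>5 else print(n,len(Q))
fit(cloud('top',np.load('top0.npy'),camT('top'))*1000,'top0');fit(cloud('scene',np.load('scene0.npy'),camT('scene'))*1000,'scene0')
fit(cloud('wrist',np.load('w19.npy'),camT('wrist',np.load('w19T.npy')))*1000,'w19')
fit(cloud('wrist',np.load('w2.npy'),camT('wrist',np.load('w2T.npy')))*1000,'w2')
# circle centre from images w19(246,249?), w26, w25 at z=60
def TT(p,j): 
    T=np.eye(4);T[:3,:3]=Rdes(j);T[:3,3]=np.array(p)/1000;return T
for uv,p,j in [((148,160),(623.1,13.4,164.1),47.07),((184,120),(625.4,-32.3,164.1),47.07),((219,76),(627.2,-77.6,164.1),47.07),((258,28),(630.2,-123.4,165.1),47.07)]:
    for z in (.055,.060): print(z,atz('wrist',uv,z,camT('wrist',TT(p,j)))*1000)
```

```text
top0 106 [56.9 60.6 63.7] ((510.7205810546875, -72.83833312988281), 19.2721004486084) [509.4 -70.7  60.4]
scene0 91 [56.4 59.1 60.7] ((510.58673095703125, -72.03907012939453), 14.169256210327148) [511.6 -71.6  58.7]
w19 340 [59.  61.  62.1] ((509.2637939453125, -71.36262512207031), 13.723953247070312) [509.9 -70.1  60.6]
w2 160 [56.6 60.9 62.1] ((512.7784423828125, -70.88748931884766), 13.030623435974121) [516.7 -69.6  60.2]
0.055 [510.1 -68.3  55. ]
0.06 [511.3 -65.9  60. ]
0.055 [511.7 -69.1  55. ]
0.06 [512.9 -67.5  60. ]
0.055 [510.2 -70.8  55. ]
0.06 [511.4 -70.   60. ]
0.055 [509.6 -71.6  55. ]
0.06 [510.9 -71.6  60. ]
```

Run:
```python
from h import *
st();go((510,-71.3,130),93)
```

```text
t 74.15 tcp mm [500.6  39.8 299.7] jaw deg 3.11 x-axis [-0.001  0.    -1.   ] F [-0.2  0.2  0.7] M [-0.07 -0.1   0.02] w mm 0.5 q [ 0.25  0.23 -0.52  1.72  0.12  1.23 -0.25]
shift [ 169.7 -111.5    3.5] turn [-8.989e+01 -2.000e-02 -5.000e-02] |d| 203 89.9
```

Request:
send_rows(rows=[[[0,-10,0,-8,0,0,0],[0,-25,1,-16,0,0,0],[0,-40,1,-24,0,0,0],[0,-58,2,-32,0,0,0],[10,-76,2,-40,0,0,0],[30,-92,3,-48,0,0,0],[50,-104,3.5,-56,0,0,0],[70,-111.5,3.5,-64,0,0,0]]])

```text
clock: 74.95
position: [0.5099, -0.0726, 0.2291]
ee_rot: [-0.913, 1.371, 0.913]
force: [-0.2, 0.1, 0.2]
width: 0.002
```

Run:
```python
from h import *
st();go((510,-71.3,110),93)
```

```text
t 74.95 tcp mm [509.9 -72.6 229.1] jaw deg 67.35 x-axis [-0. -0. -1.] F [-0.2  0.1  0.2] M [ 0.08 -0.15  0.01] w mm 0.2 q [ 0.53  0.33 -0.64  1.79  0.22  1.09  1.  ]
shift [119.1   0.4   1.2] turn [-2.565e+01 -0.000e+00 -2.000e-02] |d| 119 25.6
```

Request:
send_rows(rows=[[[10,0,0,-8,0,0,0],[35,0,0,-16,0,0,0],[65,0,0,-24,0,0,0],[95,0,0,-25.6,0,0,0],[112,0,0,-25.6,0,0,0],[118,0,0,-25.6,0,0,0],[119,0,0,-25.6,0,0,0],[119,0,0,-25.6,0,0,0]]])

```text
clock: 75.75
position: [0.5103, -0.0711, 0.1117]
ee_rot: [-1.244, 1.186, 1.243]
force: [0.6, 0.2, 0.7]
width: 0.008
```

Run:
```python
from h import *
np.set_printoptions(precision=1,suppress=True)
st();im,d=optics.get_image('scene');save('s28',cv2.resize(im[130:260,220:400],None,fx=4,fy=4,interpolation=cv2.INTER_CUBIC));st();go((510,-71.3,62),93)
```

```text
t 75.75 tcp mm [510.3 -71.1 111.7] jaw deg 92.67 x-axis [ 0.  0. -1.] F [0.6 0.2 0.7] M [ 0.1 -0.2  0. ] w mm 0.7 q [ 0.5  0.5 -0.7  1.9  0.4  0.9  1.3]
t 75.8 tcp mm [510.4 -71.2 111.9] jaw deg 92.66 x-axis [ 0. -0. -1.] F [1.1 0.4 0.4] M [ 0.1 -0.2 -0. ] w mm 0.2 q [ 0.5  0.5 -0.7  1.9  0.4  0.9  1.3]
shift [49.9  0.5 -0.1] turn [-0.3 -0.   0.1] |d| 50 0.3
```

View pics/s28.png

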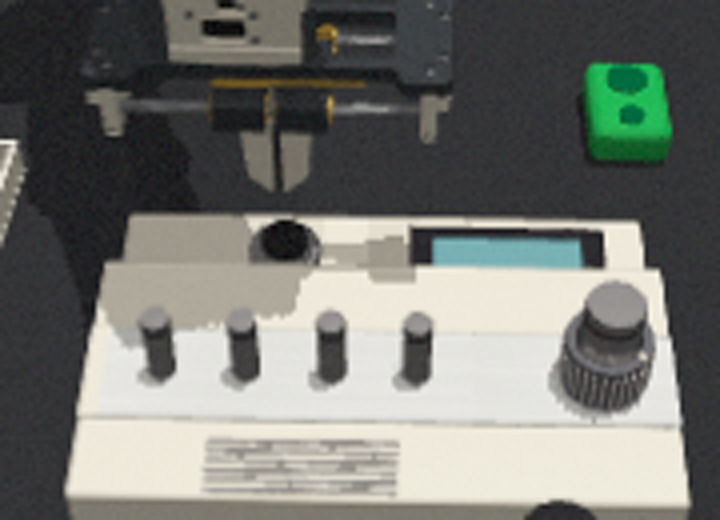

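Finger tips sit above the button. Approach and press.

Request:
send_rows(rows=[[[12,0,0,0,0,0,0],[25,0,0,0,0,0,0],[36,0,0,0,0,0,0],[44,0,0,0,0,0,0],[48,0,0,0,0,0,0],[50,0,0,0,0,0,0],[52,0,0,0,0,0,0],[53,0,0,0,0,0,0]]])

```text
clock: 76.6
position: [0.5094, -0.0711, 0.0581]
ee_rot: [-1.243, 1.187, 1.244]
force: [-3.7, 0.4, 4.8]
width: 0.004
```

Run:
```python
from h import *
st()
```

```text
t 76.6 tcp mm [509.4 -71.1  58.1] jaw deg 92.67 x-axis [-0.001 -0.    -1.   ] F [-3.7  0.4  4.8] M [0.18 0.51 0.01] w mm 0.4 q [ 0.49  0.55 -0.62  1.98  0.46  0.75  1.21]
```

Request:
send_rows(rows=[[[1,0,0,0,0,0,0],[2,0,0,0,0,0,0],[3,0,0,0,0,0,0],[4,0,0,0,0,0,0],[5,0,0,0,0,0,0],[5,0,0,0,0,0,0],[5,0,0,0,0,0,0],[5,0,0,0,0,0,0]]])

```text
clock: 77.4
position: [0.5096, -0.0712, 0.0556]
ee_rot: [-1.245, 1.188, 1.242]
force: [-14.9, 0.7, 40.7]
width: 0.001
```

Run:
```python
from h import *
st()
```

```text
t 77.4 tcp mm [509.6 -71.2  55.6] jaw deg 92.67 x-axis [ 0.001 -0.002 -1.   ] F [-14.9   0.7  40.7] M [ 0.08  3.25 -0.02] w mm 0.1 q [ 0.49  0.56 -0.62  1.99  0.47  0.74  1.21]
```

Request:
send_rows(rows=[[[-5,0,0,0,0,0,0],[-12,0,0,0,0,0,0],[-25,0,0,0,0,0,0],[-45,0,0,0,0,0,0],[-75,0,0,0,0,0,0],[-105,0,0,0,0,0,0],[-130,0,0,0,0,0,0],[-140,0,0,0,0,0,0]]])

```text
clock: 78.2
position: [0.5112, -0.0711, 0.196]
ee_rot: [-1.245, 1.184, 1.24]
force: [-0.4, 0.5, -0.9]
width: 0.006
```

Run:
```python
from h import *
st();go((400,-250,300),93)
```

```text
t 78.2 tcp mm [511.2 -71.1 196. ] jaw deg 92.65 x-axis [ 0.004 -0.    -1.   ] F [-0.4  0.5 -0.9] M [ 0.12 -0.14  0.03] w mm 0.5 q [ 0.59  0.38 -0.72  1.84  0.29  1.03  1.37]
shift [-104.4  118.9 -173.6] turn [-0.35 -0.03  0.23] |d| 235 0.4
```

Run:
```python
from h import *
go((590,80,300),93)
```

```text
shift [-103.8  -86.1  147.2] turn [-0.35 -0.03  0.23] |d| 200 0.4
```

Request:
send_rows(rows=[[[-30,0,0,0,0,0,0],[-65,-10,17,0,0,0,0],[-95,-28,48,0,0,0,0],[-103,-48,82,0,0,0,0],[-103,-66,113,0,0,0,0],[-103,-80,137,0,0,0,0],[-103,-86,147,0,0,0,0],[-103,-86,147,0,0,0,0]]])

```text
clock: 79.0
position: [0.5888, 0.0811, 0.2953]
ee_rot: [-1.244, 1.186, 1.246]
force: [-0.1, 0.6, -0.1]
width: 0.008
```

Run:
```python
from h import *
np.set_printoptions(precision=1,suppress=True)
for i in range(4): optics.get_image('wrist')
st();T=pose();im,d=optics.get_image('wrist');save('w29',im);np.save('w29T.npy',T)
C=cloud('wrist',d,camT('wrist',T))*1000;P=C.reshape(-1,3)
Q=P[(P[:,2]>138)&(P[:,2]<152)&(np.hypot(P[:,0]-617,P[:,1]-114)<30)];print('ref top',len(Q),np.median(Q[:,2]),cv2.minEnclosingCircle(Q[:,:2].astype(np.float32)))
u,v=proj('wrist',np.array([.6176,.1138,.116]),camT('wrist',T)); print(u,v)
u,v=int(u),int(v);c=im[max(0,v-45):v+45,u-50:u+50][:,:,::-1];cv2.imwrite('pics/c29.png',cv2.resize(c,None,fx=6,fy=6,interpolation=cv2.INTER_CUBIC));print(max(0,v-45),u-50)
im,d=optics.get_image('scene');save('s29',im)
```

```text
t 79.2 tcp mm [588.5  77.7 295.8] jaw deg 92.54 x-axis [-0. -0. -1.] F [ 0.  -0.2  0.7] M [ 0.1 -0.1 -0. ] w mm 0.6 q [ 0.3  0.4 -0.8  1.5  0.3  1.3  1.1]
ref top 837 144.48800931485084 ((617.89697265625, 113.49483489990234), 16.021047592163086)
354.3116993330672 203.8614631448243
158 304
```

View pics/c29.png

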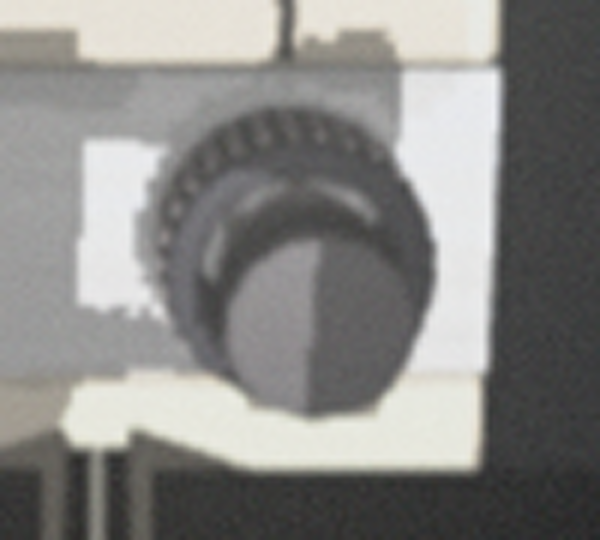

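View pics/s29.png

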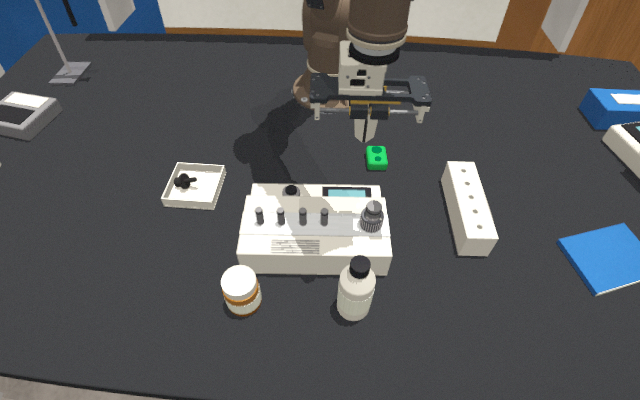

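Run:
```python
from h import *
st();print(arm.sign_off())
```

```text
t 79.3 tcp mm [588.6  78.  296.1] jaw deg 92.54 x-axis [-0.    -0.001 -1.   ] F [-0.3  0.9 -0. ] M [ 0.14 -0.16  0.03] w mm 0.6 q [ 0.29  0.44 -0.75  1.5   0.31  1.32  1.12]
the job is handed in; nothing more can be done
None
```

The calibrator is set up and I handed the job in at about 79 s of the 210 s. The plug lies in the tray, the reference probe is clamped in the chuck, all four test probes are in wells 0–3, and the start button was pressed last and let go.

**What the last checks showed**
- **Test probes:** each bottomed with 16–19 N on the wrist, and their tops read the same height, within 3 mm of the expected 126 mm.
- **Reference probe:** it stands upright with its top at 144.5 mm against 145 mm for fully down.
- **Other objects:** in the last picture the plug is in the tray and the bottle, jar and block look unmoved. The gripper was clear of everything.

**What did not go cleanly**
- **Chuck sleeve:** I turned it to about 2.6 rad, its stop. It springs back when released, and settled at about 2.28 rad both times I measured it afterwards. That is above the 2.2 rad needed but not by much. The angle comes from the white mark on the ring, taking the line on the unit as zero. In the final view the probe's head hid the mark, so I could not read it again.
- **Rack:** it was knocked about 2 cm while I worked, so I measured it again before picking the last two probes.
- **Start button:** the wrist force reached about 41 N as the button bottomed. The closed fingertips were pressing, not the gripper's body, but it was firmer than I intended.

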